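# Clear the offcuts and stack a ukulele heel blank in its lamination fixture

## Task

Get the ukulele heel ready for gluing. So that no chip can get under the parts, first carry the offcut tote to the green scrap bin, tip all its offcuts in (any that miss go in too) and stand the empty tote back on its rubber mat; then stack the heel squarely in the fixture's pocket: the thick dark base block first, flat on the pocket floor, then every pale lamination, and the near-black cap on top, all flat with their round noses towards the pocket's blue end wall. Leave the block plane, the glue bottle and the spring clamp as they are.

Things in the scene. Friction and masses are not known exactly. Their poses are not given: they have to be found in the camera images.
- fixture: Heel-lamination fixture, fixed to the bench: aluminium plate 150 x 110 x 12 mm with upright plastic walls round its pocket: blue at the nose end, white at the flat end, two white ones on each flank. Origin under the plate's middle; x is the pocket's long axis, its nose end (blue) at +x
- pocket (a point): Point on the pocket floor (plate top) where heel part origins belong: 14 mm ahead (+x) of the fixture's middle; a part's x goes along this x. Pocket 76 x 48 mm (x -52 to +24, y +-24: 2 mm clearance round a part); straight walls 60 mm high above the floor, 13 mm thick, flared outwards 6 mm more on top. Flanks are open for fingers from x = -36 to -2
- base: Heel base block, dark brown mahogany, 22 mm thick, about 45 g; plan outline 72 x 44 mm: flat end at x = -50, straight flanks (y = +-22) from x = -50 to 0, then a half-round nose of radius 22 ending at x = +22. Origin: on the underside, below the centre of the nose arc; x points to the nose, z up. Best gripped across its flanks (along y) near x = -19. Starts flat, nose roughly to world +x
- cap: Heel cap, near-black rosewood, 12 mm thick, about 34 g; same outline, origin and axes as the base block
- lam1: Heel lamination, pale maple, 7 mm thick, about 16 g; same outline, origin and axes as the base block. All laminations are alike; two to four are there, the others absent (None)
- lam2: Heel lamination, pale maple, 7 mm thick, about 16 g; same outline, origin and axes as the base block. All laminations are alike; two to four are there, the others absent (None)
- lam3: Heel lamination, pale maple, 7 mm thick, about 16 g; same outline, origin and axes as the base block. All laminations are alike; two to four are there, the others absent (None)
- lam4: Heel lamination, pale maple, 7 mm thick, about 16 g; same outline, origin and axes as the base block. All laminations are alike; two to four are there, the others absent (None)
- tote: Plywood offcut tote, 300 g, 170 (x) x 120 (y) mm: 6 mm floor, back wall (+y) and ends 35 mm high, the front (-y) open with no lip: things slide out once it is lowered 50 to 60 degrees. A square handle bar (20 x 20 mm, along x, its centre 80 mm above the origin) joins the end panels; grip it across (along y) at its middle. Origin under the floor's middle; z up
- mat: Thin black rubber mat, 210 x 150 x 3 mm, fixed: the tote's place. Origin under its middle; the tote stands on it (tote origin at height 3 mm), front towards the mat's -y
- bin: Green steel scrap bin, fixed, open on top, 200 (x) x 180 (y) x 90 mm high, walls and floor 4 mm, a few old shavings (look only) on its floor. Origin under its middle
- plane: Block plane, 150 x 46 x 46 mm high, 0.6 kg, lying on the bench. Leave alone
- glue: White glue bottle, 60 mm diameter, 165 mm tall. Leave alone
- clamp: Spring clamp, black jaws and orange handles, about 145 x 70 x 18 mm, lying flat. Leave alone
- off1: Wood offcut, 34 x 24 x 20 mm, dark brown block (x, y, z), 13 g, lying in the tote at the start. Origin: middle of its underside. Three to five offcuts are there, the others absent (None)
- off2: Wood offcut, 26 x 26 x 24 mm, pale brown block (x, y, z), 13 g, lying in the tote at the start. Origin: middle of its underside. Three to five offcuts are there, the others absent (None)
- off3: Wood offcut, 30 x 22 x 22 mm, dark brown block (x, y, z), 13 g, lying in the tote at the start. Origin: middle of its underside. Three to five offcuts are there, the others absent (None)
- off4: Wood offcut, 36 x 26 x 18 mm, pale brown block (x, y, z), 13 g, lying in the tote at the start. Origin: middle of its underside. Three to five offcuts are there, the others absent (None)
- off5: Wood offcut, 28 x 26 x 20 mm, dark brown block (x, y, z), 13 g, lying in the tote at the start. Origin: middle of its underside. Three to five offcuts are there, the others absent (None)

How it is judged:
By the outcome, as a careful person would: the job done as asked, in the order asked, and still so for the second after the job is handed in, with the robot touching nothing.
Of lam1, lam2, lam3, lam4 only 2 to 4 are there at a start; the rules pass over those that are not, and their reading is None.
Of off1, off2, off3, off4, off5 only 3 to 5 are there at a start; the rules pass over those that are not, and their reading is None.
At some moment in a run one of base, lam1, lam2, lam3, lam4, cap may be knocked a few centimetres aside while the robot is not near it.
It also fails if it takes over 210 s, if anything falls off the work surface, if the arm or the gripper's body presses on something with over 40 N, if the wrist force passes 120 N, or if a joint passes its speed limit or range.

## Robot

A 7-joint arm with a two-finger parallel gripper is mounted at the origin on the work surface. World frame = base frame: x ahead of the robot, y to its left, z up, the work surface at z = 0. Lengths are in m, angles in degrees, forces in N, time in s.
With the tool pointing down it reaches from about 0.425 to 0.825 m from the base axis. Payload 3.6 kg.
Tool frame: the origin (TCP) lies on the centre line of the jaws, within the pads' length; the fingertips stand 25 mm ahead of it and the grasp point (between the pads) lies 6 mm ahead of it; z points along the fingers, y is the line along which they close (so a half turn about z gives the same grasp; the last joint's range is limited). The gripper opens to 93 mm and grips with 3 to 60 N. Pads are 15 mm wide; open, the fingers measure 128 mm over their backs; the gripper's body (75 mm by 188 mm) begins 65 mm behind the grasp point.
Start: joints at [-64.716, 35.231, -0.722, 81.555, 0.464, 63.22, -2.315], TCP at [0.293, 0.58, 0.244] pointing down, gripper open.
Joint ranges: [-178.69, 178.69], [-17.37, 117.87], [-77.05, 75.6], [15.02, 138.74], [-78.02, 258.01], [0.78, 113.62], [-162.83, 162.83]. Speed limits (degrees/s): [159.86, 159.86, 180, 180, 180, 180, 180].

## Interface

Orientations are given as a 3x3 rotation matrix whose columns are the frame's x, y, z axes.
In Python, from station import manip gives the robot as it stands.
- The arm moves only by the shell command python3 -m pendant 'ROWS' [FORCE]. ROWS is JSON, a list of rows, each a list of 7 numbers: the opening, from -1 (shut) to 1 (fully open), then the shift along the world's x, y, z in m, then the turn, a rotation vector about the world's x, y, z in degrees. In form: [[fingers, x, y, z, rx, ry, rz], ...]. A call has 1 to 8 rows; each row is the pose to reach, as a shift and turn from the pose commanded when the call began; what a row does not reach only later rows make up. A row lasts 1/8 s, in which the tool goes at most 62.5 mm and 10.7 degrees, less where a joint would pass 70% of its speed; a pose out of reach is approached as far as the arm can. A call with a gripper value outside its range is refused whole. The fingers move at their own pace and stop on an object; FORCE is the grip in N (left out, the last holds). Time passes only in rows, so rows that repeat a pose let the fingers close. It gives the time, the measured TCP pose, the force, the opening and the grip force at its end, in the units of the state.
- manip.get_obs(): the state, without advancing time (a new reading comes with each control period).
- manip.snapshot(name): name is "side" or "top" or "wrist"; returns a dict with "img" (400x640x3 uint8, red, green, blue), "mtx" (3x3 intrinsics, pixels), "cam_to_world" (4x4, takes a point from camera to world coordinates); the wrist camera has in their place "hand_eye" (4x4, takes a point from camera to tool coordinates, whose origin is the TCP and whose axes are the flange's). Camera axes: x right, y down, z forward; pixel columns grow to the right and rows downward; lengths in m; the calibration is good to about 2 mm. A picture is of the moment at which its call begins: read the wrist's pose just before it. There is no depth.
- manip.hand_in(): hands the job in; it is judged then, once.
Trained networks look in a picture, given as the dict that the camera call returned (one of the last four; its "shot" number tells which), for a name from the list of things; names that differ only in an ending like _2 or _b are one class to them, and where a whole thing is asked for, a point or a joint stands for the part that bears it (a point fixed in the world has none). Each returns a list of dicts, best first, with "score" (0 to 1); they miss things now and then, are a little off and sometimes report something else, mostly with a low value. They report only what shows in the picture. A call takes as long as a camera call.
- manip.spot_in(query, picture): "bbox" ([centre column, centre row, width, height] in pixels, round what is visible of it).
The state is a dict: "time": time; "joints": joint angles; "joint_velocities": joint speeds; "joint_efforts": joint torques, N m; "tool_pos": TCP position; "tool_rot": TCP orientation; "ft_force": force on the tool from outside, world axes, zero at the start; "ft_torque": the same for the moment, N m; "gripper_width": opening from 0.0 (shut) to 1.0 (fully open); "grasp_force": force on a finger pad.
Only numpy, scipy, OpenCV 4.12 (cv2) and the standard library are available. Lean on these libraries where they do the work, as an engineer would, in place of code of your own. Each camera call takes 0.05 s, during which the arm holds its last target. There are 200 camera calls.

## Working session

There is one attempt and no reset: what is moved stays moved. The work goes in short steps, Python scripts to look and compute and a shell command to move; the robot and the scene stay as the last step left them, time stands still between calls to the robot, and variables do not carry over. Pictures are saved under pics/ and viewed, at most 14 in all, crops included, and the job is handed in when it is done.

```bash
ls; mkdir -p pics
cat > h.py <<'E'
import numpy as np, cv2
from station import manip
def snap(n,f=None):
    o=manip.get_obs(); s=manip.snapshot(n)
    if n=='wrist':
        T=np.eye(4);T[:3,:3]=np.array(o['tool_rot']);T[:3,3]=o['tool_pos']
        s['c2w']=T@np.array(s['hand_eye'])
    else: s['c2w']=np.array(s['cam_to_world'])
    if f: cv2.imwrite('pics/'+f,s['img'][:,:,::-1])
    return s
def ray(s,u,v):
    d=s['c2w'][:3,:3]@np.linalg.inv(s['mtx'])@[u,v,1]; return s['c2w'][:3,3],d
def atz(s,u,v,z):
    p,d=ray(s,u,v); return p+d*(z-p[2])/d[2]
def tri(obs):
    A=np.zeros((3,3));b=np.zeros(3)
    for s,u,v in obs:
        p,d=ray(s,u,v);d=d/np.linalg.norm(d);M=np.eye(3)-np.outer(d,d);A+=M;b+=M@p
    return np.linalg.solve(A,b)
def proj(s,P):
    P=np.atleast_2d(P);q=(P-s['c2w'][:3,3])@s['c2w'][:3,:3];q=q@np.array(s['mtx']).T
    return q[:,:2]/q[:,2:]
E
python3 - <<'E'
from h import *
np.set_printoptions(precision=3,suppress=True)
o=manip.get_obs();print(o['time'],o['tool_pos'],o['tool_rot'],o['gripper_width'])
for n in ('top','side'):
    s=snap(n,n+'0.png');print(n,s['c2w'],s['mtx'])
    for q in ['fixture','base','cap','lam1','tote','mat','bin','plane','glue','clamp','off1','off2']:
        print(q,[(np.round(d['bbox']).astype(int).tolist(),round(d['score'],2)) for d in manip.spot_in(q,s)][:5])
E
```

```text
pics
0.0 [0.293 0.58  0.242] [[-0.893  0.451 -0.001]
 [ 0.451  0.893 -0.002]
 [-0.    -0.003 -1.   ]] 1.0011057485763564
top [[-0.027 -0.986  0.164  0.384]
 [-1.     0.028  0.008  0.032]
 [-0.012 -0.163 -0.986  1.079]
 [ 0.     0.     0.     1.   ]] [[399.731   0.    318.739]
 [  0.    399.731 196.661]
 [  0.      0.      1.   ]]
fixture [([364, 217, 48, 62], 0.63), ([361, 130, 17, 53], 0.33)]
base [([435, 241, 21, 32], 0.89)]
cap []
lam1 [([423, 164, 18, 24], 0.93), ([463, 174, 18, 26], 0.85), ([471, 211, 19, 32], 0.71)]
tote [([182, 238, 45, 71], 0.61)]
mat [([183, 236, 54, 81], 0.79), ([424, 163, 18, 24], 0.58)]
bin [([282, 183, 83, 87], 0.65), ([365, 215, 43, 59], 0.19)]
plane [([362, 130, 20, 55], 0.72)]
glue [([204, 148, 32, 32], 0.6), ([363, 216, 45, 58], 0.58)]
clamp [([287, 254, 27, 56], 0.63)]
off1 [([474, 244, 16, 25], 0.7), ([194, 254, 11, 10], 0.67), ([185, 237, 6, 10], 0.51), ([178, 221, 8, 14], 0.42), ([206, 150, 33, 33], 0.29)]
off2 [([474, 244, 16, 25], 0.7), ([194, 254, 11, 10], 0.67), ([185, 237, 6, 10], 0.51), ([178, 221, 8, 14], 0.42), ([206, 150, 33, 33], 0.29)]
side [[-0.999 -0.01   0.04   0.492]
 [-0.038  0.602 -0.797  0.972]
 [-0.016 -0.798 -0.602  0.759]
 [ 0.     0.     0.     1.   ]] [[388.411   0.    319.295]
 [  0.    388.411 198.773]
 [  0.      0.      1.   ]]
fixture [([333, 182, 46, 34], 0.62)]
base [([354, 157, 15, 12], 0.52)]
cap [([357, 147, 18, 9], 0.46), ([332, 313, 18, 14], 0.44)]
lam1 [([294, 162, 19, 6], 0.55), ([251, 265, 27, 61], 0.4)]
tote [([349, 304, 79, 55], 0.97)]
mat [([346, 312, 98, 55], 0.67)]
bin [([299, 223, 80, 72], 0.55), ([332, 183, 46, 40], 0.44)]
plane [([260, 186, 46, 16], 0.86)]
glue [([253, 263, 29, 61], 0.81)]
clamp [([360, 231, 50, 22], 0.89)]
off1 [([350, 306, 18, 17], 0.66), ([374, 311, 25, 12], 0.62), ([331, 313, 18, 12], 0.51)]
off2 [([350, 306, 18, 17], 0.66), ([374, 311, 25, 12], 0.62), ([331, 313, 18, 12], 0.51)]
```

Run:
```python
import cv2,numpy as np
a=cv2.imread('pics/top0.png')[100:300,140:520];a=cv2.resize(a,None,fx=2.1,fy=2.1,interpolation=3)
cv2.imwrite('pics/top0c.png',a)
b=cv2.imread('pics/side0.png')[120:350,210:430];b=cv2.resize(b,None,fx=2.5,fy=2.5,interpolation=3)
cv2.imwrite('pics/side0c.png',b)
```

```text
(no output)
```

View pics/top0c.png

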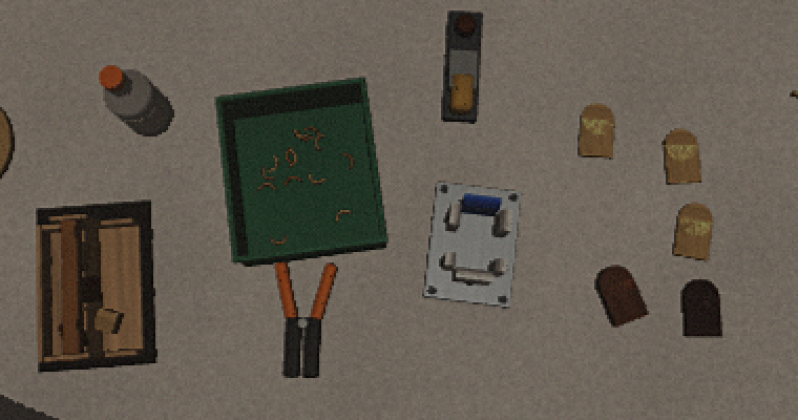

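View pics/side0c.png

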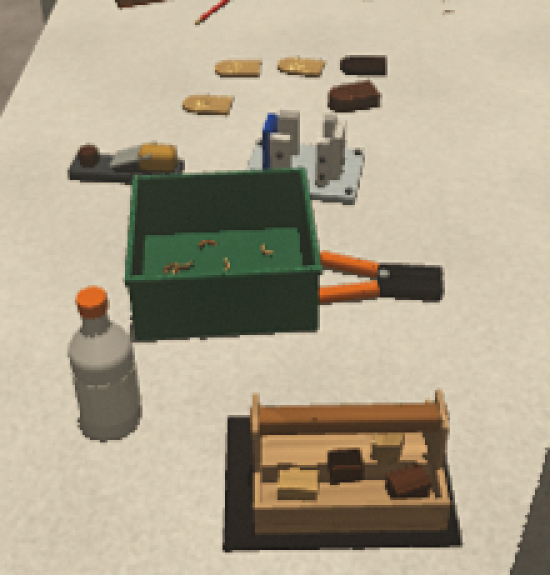

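The top view shows 3 pale laminations (crop ~597,130; 682,155; 693,230), the base (620,295) and cap (700,307). The fixture's blue end points up, towards world +x. The tote is at bottom left with its open front facing the bin. The side view shows 4 offcuts and the tote's closed back wall nearest the camera.

Run:
```python
from h import *
np.set_printoptions(precision=3,suppress=True)
s=snap('wrist','w0.png');print(s['c2w'],s['mtx'])
t=snap('top')
# crop points of top -> world at given z
def c(u,v,z): return atz(t,u/2.1+140,v/2.1+100,z)
for n,L,z in [('bin rim',[(217,97),(366,79),(387,243),(232,263)],.09),('mat',[(37,208),(151,201),(156,361),(38,371)],.003),
 ('handle ends',[(69,218),(72,354)],.093),('plate',[(437,182),(521,190),(508,308),(424,297)],.012),
 ('lams',[(597,130),(682,155),(693,231)],.007),('base',[(620,295)],.022),('cap',[(701,308)],.012),('clamp',[(303,320)],.018),('plane',[(463,66)],.04),('glue',[(111,77)],.165)]:
    print(n,[c(*p,z)[:2] for p in L])
```

```text
[[ 0.451  0.867  0.214  0.235]
 [ 0.893 -0.438 -0.107  0.611]
 [ 0.001  0.239 -0.971  0.385]
 [ 0.     0.     0.     1.   ]] [[350.812   0.    322.966]
 [  0.    350.812 200.232]
 [  0.      0.      1.   ]]
bin rim [array([0.685, 0.23 ]), array([0.703, 0.047]), array([0.5  , 0.027]), array([0.482, 0.211])]
mat [array([0.569, 0.482]), array([0.574, 0.333]), array([0.369, 0.323]), array([0.36 , 0.472])]
handle ends [array([0.54 , 0.406]), array([0.381, 0.397])]
plate [array([ 0.587, -0.04 ]), array([ 0.573, -0.148]), array([ 0.423, -0.123]), array([ 0.439, -0.018])]
lams [array([ 0.651, -0.252]), array([ 0.614, -0.36 ]), array([ 0.514, -0.365])]
base [array([ 0.435, -0.262])]
cap [array([ 0.416, -0.365])]
clamp [array([0.415, 0.135])]
plane [array([ 0.732, -0.077])]
glue [array([0.69 , 0.336])]
```

View pics/w0.png

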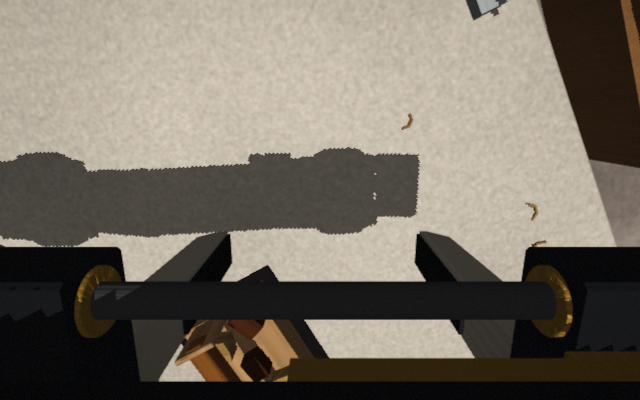

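The wrist view shows mostly bench; the tote is at the bottom (~260,340), partly behind the gripper. I'm moving above the tote.

```bash
python3 -m pendant '[[1,0.03,-0.03,0,0,0,6],[1,0.07,-0.07,0,0,0,14],[1,0.11,-0.11,0,0,0,22],[1,0.15,-0.15,0,0,0,28],[1,0.165,-0.18,0,0,0,30],[1,0.167,-0.18,0,0,0,30],[1,0.167,-0.18,0,0,0,30]]'
python3 - <<'E'
from h import *
s=snap('wrist','w1.png')
for z in (.093,): print(proj(s,[[.54,.406,z],[.381,.397,z]]))
E
```

```text
time: 2.28
tool_pos: [0.4593, 0.4015, 0.2438]
tool_rot: [[-0.998, -0.057, -0.001], [-0.057, 0.998, 0.001], [0.001, 0.001, -1.0]]
ft_force: [0.9, 0.5, 0.6]
gripper_width: 0.998
grasp_force: 0.0
[[320.9957077  279.83023949]
 [320.81885846  97.0009317 ]]
```

View pics/w1.png

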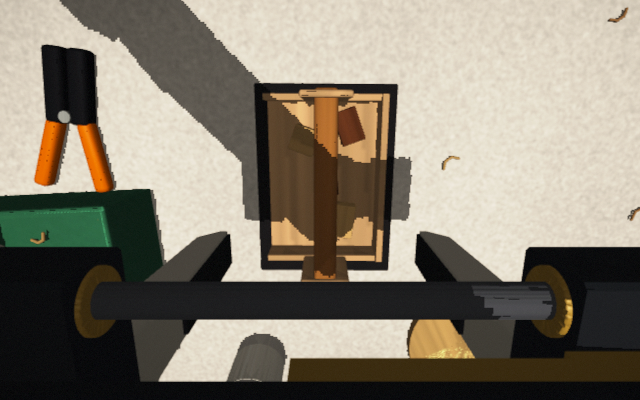

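The handle's top face spans u≈315–337 from v≈97 to 275, nearly parallel to the image column axis. The end panels are at v≈93 and v≈262–282.

Run:
```python
from h import *
np.set_printoptions(precision=4,suppress=True)
s=snap('wrist');g=s['img'].astype(int)
for v in (105,125,145,250,262):
    r=g[v,300:350]; d=np.abs(np.diff(r.sum(1)));k=[(300+i+.5,int(d[i])) for i in np.argsort(-d)[:4]];print(v,sorted(k))
for v in (105,262): print([atz(s,u,v,.093) for u in (314.5,337)])
side=snap('side')
im=cv2.resize(side['img'][260:350,295:405],None,fx=7,fy=6,interpolation=3)[:,:,::-1];cv2.imwrite('pics/s1.png',im)
# mat corners from wrist view
for p in [(257,84),(397,84),(388,270),(261,269)]: print(atz(s,*p,.003)[:2])
```

```text
105 [(np.float64(305.5), 139), (np.float64(306.5), 205), (np.float64(309.5), 191), (np.float64(343.5), 196)]
125 [(np.float64(302.5), 196), (np.float64(303.5), 96), (np.float64(312.5), 136), (np.float64(313.5), 56)]
145 [(np.float64(321.5), 146), (np.float64(336.5), 156), (np.float64(340.5), 146), (np.float64(341.5), 206)]
250 [(np.float64(312.5), 37), (np.float64(313.5), 19), (np.float64(334.5), 32), (np.float64(335.5), 37)]
262 [(np.float64(301.5), 46), (np.float64(334.5), 36), (np.float64(344.5), 41), (np.float64(345.5), 38)]
[array([0.3869, 0.3928, 0.093 ]), array([0.3858, 0.4108, 0.093 ])]
[array([0.5223, 0.3999, 0.093 ]), array([0.5212, 0.42  , 0.093 ])]
[0.3673 0.3302]
[0.3588 0.475 ]
[0.5672 0.4872]
[0.5745 0.3378]
```

View pics/s1.png

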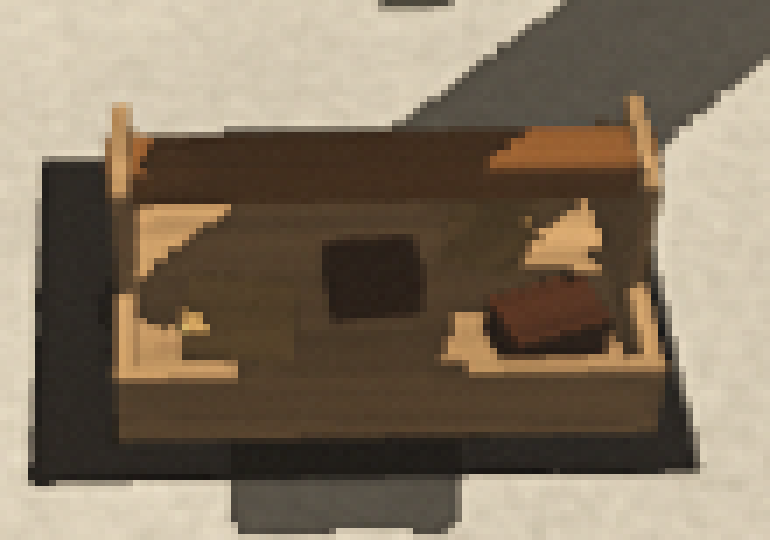

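The side crop shows the handle's top face between v≈281 and 288, and the tote's ends at u≈310 and 389. The tote sits off-centre on the mat, towards −x.

Run:
```python
from h import *
np.set_printoptions(precision=4,suppress=True)
s=snap('wrist');side=snap('side')
p,d=ray(side,350,284.7);print('z at y=.406',p+d*(.406-p[1])/d[1])
for u,v in ((310.4,278),(388.6,278)):
    print(p0:=None, atz(side,u,v,.1))
for u,v in ((326,89),(325,282)): print(atz(s,u,v,.1))
print(side['c2w'][:3,3])
```

```text
z at y=.406 [0.4571 0.406  0.0967]
None [0.5445 0.3919 0.1   ]
None [0.3717 0.3878 0.1   ]
[0.3744 0.4011 0.1   ]
[0.5376 0.4103 0.1   ]
[0.4923 0.9721 0.7587]
```

```bash
python3 -m pendant '[[1,-0.002,0.0035,-0.03,0,0,0],[1,-0.002,0.0035,-0.07,0,0,0],[1,-0.002,0.0035,-0.11,0,0,0],[1,-0.002,0.0035,-0.14,0,0,0],[1,-0.002,0.0035,-0.153,0,0,0],[1,-0.002,0.0035,-0.154,0,0,0],[-1,-0.002,0.0035,-0.154,0,0,0],[-1,-0.002,0.0035,-0.154,0,0,0]]' 50
python3 -m pendant '[[-1,0,0,0,0,0,0],[-1,0,0,0,0,0,0],[-1,0,0,0,0,0,0],[-1,0,0,0,0,0,0]]' 50
python3 -m pendant '[[-1,0,0,0,0,0,0],[-1,0,0,0.005,0,0,0],[-1,0,0,0.02,0,0,0],[-1,0,0,0.04,0,0,0],[-1,0,0,0.06,0,0,0],[-1,0,0,0.08,0,0,0],[-1,0,0,0.1,0,0,0],[-1,0,0,0.1,0,0,0]]' 50
```

```text
time: 3.52
tool_pos: [0.4587, 0.4043, 0.091]
tool_rot: [[-0.998, -0.056, 0.002], [-0.056, 0.998, 0.002], [-0.002, 0.002, -1.0]]
ft_force: [-0.7, 0.7, 0.2]
gripper_width: 0.83
grasp_force: 0.0
time: 4.03
tool_pos: [0.4581, 0.4036, 0.0896]
tool_rot: [[-0.998, -0.056, -0.0], [-0.056, 0.998, -0.0], [0.0, -0.0, -1.0]]
ft_force: [0.7, -0.1, -0.4]
gripper_width: 0.407
grasp_force: 0.0
time: 5.03
tool_pos: [0.4587, 0.4043, 0.1916]
tool_rot: [[-0.998, -0.056, 0.003], [-0.056, 0.998, 0.003], [-0.003, 0.002, -1.0]]
ft_force: [-0.2, 0.1, -4.0]
gripper_width: 0.212
grasp_force: 50.0
```

```bash
python3 -m pendant '[[-1,0,-0.02,0.02,0,0,0],[-1,0,-0.05,0.05,0,0,0],[-1,0,-0.09,0.08,0,0,0],[-1,0,-0.13,0.08,0,0,0],[-1,0.03,-0.17,0.08,0,0,0],[-1,0.07,-0.21,0.08,0,0,0],[-1,0.11,-0.25,0.08,0,0,0],[-1,0.133,-0.27,0.08,0,0,0]]'
python3 -m pendant '[[-1,0,0,0,0,0,0],[-1,0,-0.002,0,4,0.2,0],[-1,0,-0.002,0,8,0.5,0],[-1,0,-0.002,0,12,0.7,0],[-1,0,-0.002,0,16,0.9,0],[-1,0,-0.002,0,20,1.2,0],[-1,0,-0.002,0,24,1.4,0],[-1,0,-0.002,0,25,1.5,0]]'
python3 -c "
from h import *
print(np.round(manip.get_obs()['joints'],1))"
```

```text
time: 6.02
tool_pos: [0.5924, 0.1289, 0.2682]
tool_rot: [[-0.999, -0.051, -0.002], [-0.051, 0.999, -0.003], [0.002, -0.003, -1.0]]
ft_force: [0.5, 1.0, -3.8]
gripper_width: 0.209
grasp_force: 50.0
time: 7.02
tool_pos: [0.59, 0.1307, 0.2683]
tool_rot: [[-0.998, -0.049, -0.028], [-0.056, 0.905, 0.421], [0.005, 0.422, -0.906]]
ft_force: [-0.2, 0.8, -4.3]
gripper_width: 0.213
grasp_force: 50.0
[  8.4  31.6 -18.2  90.4 -18.2  59.   95.5]
```

```bash
python3 -m pendant '[[-1,0.002,0,-0.01,4,0.2,0],[-1,0.002,0,-0.02,8,0.5,0],[-1,0.002,0,-0.035,12,0.7,0],[-1,0.002,0,-0.05,17,0.9,0],[-1,0.002,0,-0.06,22,1.2,0],[-1,0.002,0,-0.06,27,1.5,0],[-1,0.002,0,-0.06,32,1.8,0],[-1,0.002,0,-0.06,32,1.8,0]]'
python3 -m pendant '[[-1,0,0,0,0,0,0],[-1,0,0,0,2,0.1,0],[-1,0,0,0,2,0.1,0],[-1,0,0,0,2,0.1,0]]'
python3 - <<'E'
from h import *
for n in('top','side'):s=snap(n,n+'2.png')
a=cv2.resize(cv2.imread('pics/top2.png')[120:260,170:380],None,fx=2,fy=2.5)
b=cv2.resize(cv2.imread('pics/side2.png')[120:295,240:440],None,fx=2,fy=2)
cv2.imwrite('pics/c2.png',np.hstack([a[:350,:400],b[:350]]))
E
```

```text
time: 8.02
tool_pos: [0.5933, 0.13, 0.2073]
tool_rot: [[-0.998, -0.027, -0.048], [-0.055, 0.545, 0.836], [0.004, 0.838, -0.546]]
ft_force: [-0.1, 0.0, -3.2]
gripper_width: 0.21
grasp_force: 50.0
time: 8.52
tool_pos: [0.5931, 0.1317, 0.2097]
tool_rot: [[-0.998, -0.029, -0.05], [-0.057, 0.513, 0.856], [0.001, 0.858, -0.514]]
ft_force: [-0.1, -0.4, -3.7]
gripper_width: 0.206
grasp_force: 50.0
```

View pics/c2.png

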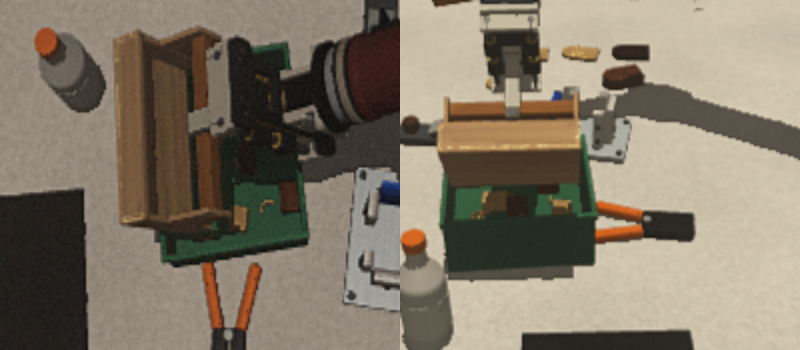

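Both views show the offcuts lying inside the bin and the tote empty. I'm returning it to the mat.

```bash
python3 -m pendant '[[-1,0,0,0.02,-4,-0.2,0],[-1,0,0,0.05,-12,-0.7,0],[-1,0,0,0.07,-21,-1.2,0],[-1,0,0,0.07,-30,-1.8,0],[-1,0,0,0.07,-39,-2.3,0],[-1,0,0,0.07,-48,-2.8,0],[-1,0,0,0.07,-56,-3.3,0],[-1,0,0,0.07,-59,-3.5,0]]'
python3 -m pendant '[[-1,-0.01,0.01,0,0,0,0],[-1,-0.05,0.04,0,0,0,0],[-1,-0.09,0.08,0,0,0,0],[-1,-0.12,0.13,0,0,0,0],[-1,-0.125,0.18,0,0,0,0],[-1,-0.125,0.23,-0.03,0,0,0],[-1,-0.125,0.265,-0.07,0,0,0],[-1,-0.125,0.273,-0.1,0,0,0]]'
python3 -m pendant '[[-1,0,0,-0.02,0,0,0],[-1,0,0,-0.04,0,0,0],[-1,0,0,-0.055,0,0,0],[-1,0,0,-0.065,0,0,0],[-1,0,0,-0.07,0,0,0],[-1,0,0,-0.07,0,0,0]]'
```

```text
time: 9.62
tool_pos: [0.5909, 0.1366, 0.28]
tool_rot: [[-0.998, -0.063, -0.002], [-0.063, 0.998, 0.002], [0.002, 0.002, -1.0]]
ft_force: [-0.2, 0.1, -4.1]
gripper_width: 0.211
grasp_force: 50.0
time: 10.62
tool_pos: [0.4646, 0.4079, 0.1777]
tool_rot: [[-0.998, -0.061, -0.004], [-0.061, 0.998, 0.002], [0.004, 0.003, -1.0]]
ft_force: [0.8, -1.2, -3.5]
gripper_width: 0.212
grasp_force: 50.0
time: 11.38
tool_pos: [0.468, 0.4047, 0.1097]
tool_rot: [[-0.998, -0.057, 0.001], [-0.057, 0.998, 0.0], [-0.001, 0.0, -1.0]]
ft_force: [-0.1, -0.8, -2.9]
gripper_width: 0.214
grasp_force: 50.0
```

```bash
python3 -m pendant '[[-1,0,0,-0.006,0,0,0],[-1,0,0,-0.012,0,0,0],[-1,0,0,-0.016,0,0,0],[-1,0,0,-0.018,0,0,0],[-1,0,0,-0.018,0,0,0]]'
python3 -m pendant '[[-1,0,0,-0.001,0,0,0],[-1,0,0,-0.0015,0,0,0],[-1,0,0,-0.002,0,0,0],[-1,0,0,-0.002,0,0,0]]'
```

```text
time: 12.0
tool_pos: [0.4681, 0.4046, 0.0929]
tool_rot: [[-0.998, -0.057, 0.001], [-0.057, 0.998, -0.0], [-0.001, -0.0, -1.0]]
ft_force: [-2.0, -2.2, 4.7]
gripper_width: 0.208
grasp_force: 50.0
time: 12.5
tool_pos: [0.4681, 0.4046, 0.0928]
tool_rot: [[-0.998, -0.057, 0.002], [-0.057, 0.998, -0.0], [-0.002, -0.0, -1.0]]
ft_force: [-4.9, -4.0, 14.8]
gripper_width: 0.211
grasp_force: 50.0
```

```bash
python3 -m pendant '[[-1,0,0,0.001,0,0,0],[0.2,0,0,0.002,0,0,0],[1,0,0,0.002,0,0,0],[1,0,0,0.002,0,0,0],[1,0,0,0.002,0,0,0],[1,0,0,0.03,0,0,0],[1,0,0,0.08,0,0,0],[1,0,0,0.14,0,0,0]]'
python3 -m pendant '[[1,0,0,0,0,0,0],[1,0,-0.05,0.05,0,0,0],[1,0,-0.11,0.05,0,0,0],[1,0,-0.17,0.05,0,0,0],[1,0,-0.23,0.05,0,0,0],[1,0,-0.29,0.05,0,0,0],[1,0,-0.35,0.05,0,0,0],[1,0,-0.4,0.05,0,0,0]]'
python3 - <<'E'
from h import *
np.set_printoptions(precision=3,suppress=True)
for n in('top','side'):
    s=snap(n,n+'3.png')
a=cv2.resize(cv2.imread('pics/top3.png')[140:300,150:330],None,fx=2.3,fy=2.3)
b=cv2.resize(cv2.imread('pics/side3.png')[190:350,250:410],None,fx=2.3,fy=2.3)
cv2.imwrite('pics/c3.png',np.hstack([a,b]))
w=snap('wrist','w3.png');print(manip.get_obs()['tool_pos'])
for q in ['base','cap','lam1','fixture']: print(q,[(np.round(d['bbox']).astype(int).tolist(),round(d['score'],2)) for d in manip.spot_in(q,w)][:5])
E
```

```text
time: 13.5
tool_pos: [0.4676, 0.4041, 0.2299]
tool_rot: [[-0.998, -0.057, -0.001], [-0.057, 0.998, -0.002], [0.001, -0.002, -1.0]]
ft_force: [1.1, 0.8, 0.3]
gripper_width: 0.914
grasp_force: 0.0
time: 14.5
tool_pos: [0.4672, 0.002, 0.2786]
tool_rot: [[-0.998, -0.055, -0.001], [-0.055, 0.998, -0.001], [0.001, -0.001, -1.0]]
ft_force: [0.4, 0.4, 0.1]
gripper_width: 1.002
grasp_force: 0.0
[0.467 0.001 0.279]
base [([93, 135, 66, 67], 0.84), ([368, 247, 15, 30], 0.44), ([17, 112, 33, 64], 0.31)]
cap [([16, 112, 32, 70], 0.77), ([26, 194, 46, 63], 0.28)]
lam1 [([27, 194, 38, 62], 0.93), ([38, 247, 23, 3], 0.51)]
fixture [([258, 197, 108, 139], 0.82), ([442, 131, 77, 138], 0.73), ([261, 350, 42, 62], 0.35)]
```

View pics/c3.png

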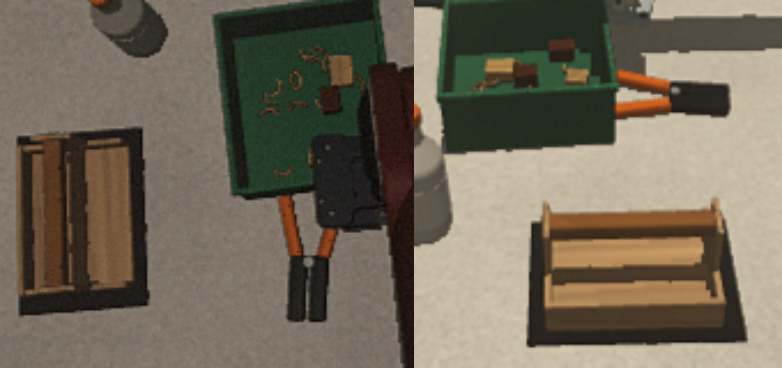

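View pics/w3.png

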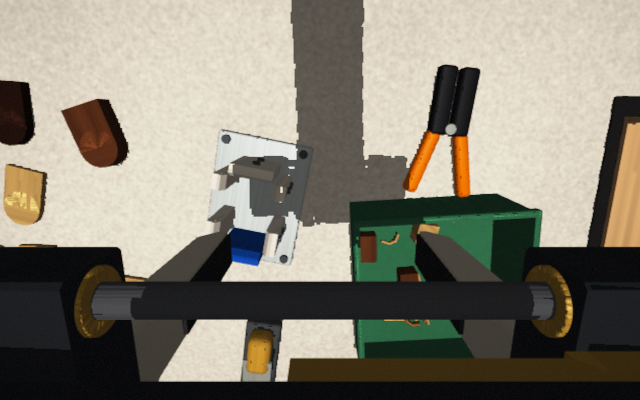

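The tote stands empty on its mat and all 4 offcuts are in the bin. The wrist view shows the fixture at (258,197) with its blue wall at (246,246), the base at (93,135), the cap at (16,112) and a lamination at (27,194). Next I view the fixture from straight above, aligned with it.

```bash
python3 -m pendant '[[1,0,-0.01,0,0,0,-2],[1,0.005,-0.04,0,0,0,-6],[1,0.013,-0.07,0,0,0,-10],[1,0.013,-0.083,0,0,0,-12.2],[1,0.013,-0.083,0,0,0,-12.2],[1,0.013,-0.083,0,0,0,-12.2]]'
cat >> h.py <<'E'
def polyfit_out(mask,n=4):
    c=max(cv2.findContours(mask.astype(np.uint8),cv2.RETR_EXTERNAL,cv2.CHAIN_APPROX_NONE)[0],key=cv2.contourArea)
    return c[:,0].astype(float)
E
python3 - <<'E'
from h import *
np.set_printoptions(precision=4,suppress=True)
w=snap('wrist','w4.png');o=manip.get_obs();print(o['tool_pos'],o['tool_rot'])
np.savez('w4.npz',c2w=w['c2w'],mtx=w['mtx'],img=w['img'])
print(proj(w,[[.587,-.04,.012],[.573,-.148,.012],[.423,-.123,.012],[.439,-.018,.012]]))
cv2.imwrite('pics/c4.png',cv2.resize(cv2.imread('pics/w4.png')[80:300,190:450],None,fx=3,fy=2.7,interpolation=3))
E
```

```text
time: 15.6
tool_pos: [0.4809, -0.0768, 0.2796]
tool_rot: [[-0.988, 0.153, 0.001], [0.153, 0.988, 0.001], [-0.001, 0.001, -1.0]]
ft_force: [0.1, -0.4, 0.2]
gripper_width: 0.997
grasp_force: 0.0
[ 0.481  -0.0768  0.2797] [[-0.9883  0.1524  0.001 ]
 [ 0.1524  0.9883  0.0006]
 [-0.0009  0.0007 -1.    ]]
[[363.7158 250.2376]
 [276.2092 252.2638]
 [273.5759 127.6041]
 [366.6619 127.4333]]
```

View pics/c4.png

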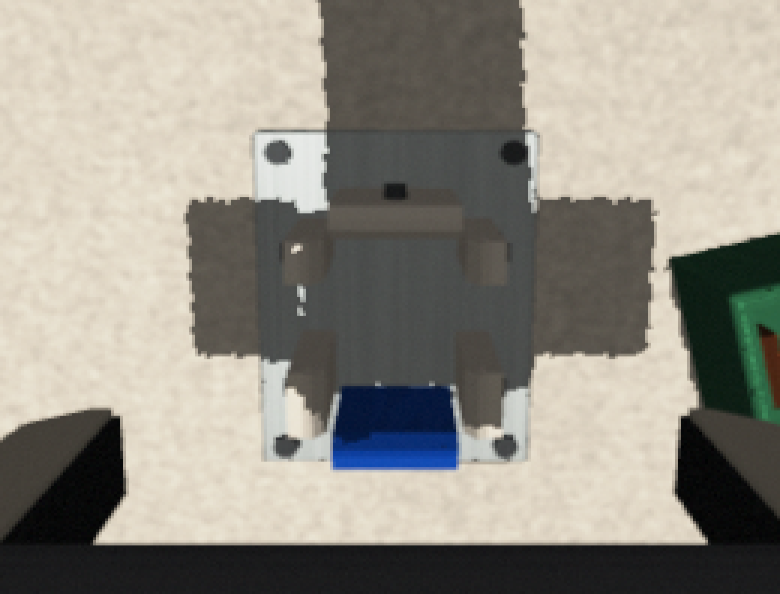

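The wrist crop shows the plate corners at (254,130), (538,132), (527,460) and (262,461), and the screws at (278,152), (514,152), (505,446) and (285,446). The pocket floor runs from v≈237 to 386, with its flanks at u≈332 and 459.

```bash
cat >> h.py <<'E'
from scipy.optimize import least_squares
def fitpose(s,obj,px,x0,z):
    """planar pose (x,y,yaw) of object points (n,2|3) at base height z"""
    obj=np.array(obj,float)
    if obj.shape[1]==2: obj=np.c_[obj,np.zeros(len(obj))]
    def P(q):
        c,k=np.cos(q[2]),np.sin(q[2]);return np.c_[q[0]+c*obj[:,0]-k*obj[:,1],q[1]+k*obj[:,0]+c*obj[:,1],obj[:,2]+z]
    r=least_squares(lambda q:(proj(s,P(q))-px).ravel(),x0,loss='soft_l1',x_scale=[.01,.01,.1])
    return r.x,(proj(s,P(r.x))-px)
E
python3 - <<'E'
from h import *
np.set_printoptions(precision=4,suppress=True)
d=np.load('w4.npz');w=dict(d)
def full(L): return np.array(L)/[3,2.7]+[190,80]-[.33,.31]
obj=[(-.075,.055),(-.075,-.055),(.075,-.055),(.075,.055)]
# image left = which y? project test
print(proj(w,[[.5,-.03,.012],[.5,-.13,.012]]))
px=full([(538,131),(254,130),(262,461),(527,461)])
q,r=fitpose(w,obj,px,[.505,-.082,-.15],.012);print('plate',q[:2],np.degrees(q[2]),r.round(1).tolist())
# screws: unknown inset a -> fit centroid & yaw
for a,b in ((.064,.044),(.065,.045),(.066,.046)):
    px2=full([(514,152),(278,152),(285,446),(505,446)])
    q2,r=fitpose(w,[(-a,b),(-a,-b),(a,-b),(a,b)],px2,[.505,-.082,-.15],.012);print('screws',a,q2[:2],np.degrees(q2[2]),abs(r).max())
# pocket floor edges
c,s_=np.cos(q[2]),np.sin(q[2])
for n,uv in (('blue',(395,386)),('flat',(395,237)),('L',(332,300)),('R',(459,300))):
    p=atz(w,*full(uv),.012)[:2]-q[:2];print(n,c*p[0]+s_*p[1],-s_*p[0]+c*p[1])
t=snap('top')
# top view plate check, using initial crop points
T=dict(t);px=np.array([(424,297),(508,308),(521,190),(437,182)])/2.1+[140,100]-.25
q3,r=fitpose(T,obj,px,[.505,-.082,-.15],.012);print('top',q3[:2],np.degrees(q3[2]),r.round(1).tolist())
E
```

```text
[[362.927  180.9923]
 [279.7917 193.5785]]
plate [ 0.5056 -0.0806] -8.995587058276136 [[0.8, -0.3], [-0.9, -0.3], [-0.0, 0.2], [0.1, 0.5]]
screws 0.064 [ 0.5053 -0.0804] -8.948190171191806 2.7438692504117626
screws 0.065 [ 0.5059 -0.0805] -8.96468645847848 1.4706630146510236
screws 0.066 [ 0.5063 -0.0806] -8.91125507575603 0.8334726193942288
blue 0.03835269545596595 2.999702740215989e-05
flat -0.029358597785089504 -0.00016896211516060754
L -0.0012747074035376073 -0.025105777774142198
R -0.0014602824688578256 0.02533483305174375
top [ 0.5062 -0.0815] -8.605890456266957 [[-0.5, -0.0], [0.9, -0.2], [0.1, 0.6], [-0.3, -0.4]]
```

```bash
python3 -m pendant '[[1,-0.01,-0.03,0,0,0,6],[1,-0.02,-0.08,0,0,0,14],[1,-0.03,-0.13,0,0,0,22],[1,-0.05,-0.17,0,0,0,28],[1,-0.051,-0.187,0,0,0,30],[1,-0.051,-0.187,0,0,0,30],[1,-0.051,-0.187,0,0,0,30]]'
cat >> h.py <<'E'
_a=np.linspace(-np.pi/2,np.pi/2,25)
OUT=np.r_[np.c_[np.full(15,-.05),np.linspace(.022,-.022,15)],np.c_[np.linspace(-.05,0,17),np.full(17,-.022)],.022*np.c_[np.cos(_a),np.sin(_a)],np.c_[np.linspace(0,-.05,17),np.full(17,.022)]]
def fitpart(s,mask,x0,ztop):
    """fit heel outline (top face at ztop) to mask contour"""
    from scipy.spatial import cKDTree
    c=polyfit_out(mask)+0.0; W=np.array([atz(s,u,v,ztop)[:2] for u,v in c])
    def f(q):
        k,n=np.cos(q[2]),np.sin(q[2]);D=W-q[:2];L=np.c_[k*D[:,0]+n*D[:,1],-n*D[:,0]+k*D[:,1]]
        x,y=L[:,0],L[:,1]
        box=np.maximum(np.maximum(-.05-x,x*0-1),np.abs(y)-.022); arc=np.hypot(x,y)-.022
        return 1e3*np.where(x>0,arc,box)
    r=least_squares(f,x0,loss='soft_l1',x_scale=[.01,.01,.1]);return r.x,np.sqrt(np.mean(r.fun**2))
E
python3 - <<'E'
from h import *
np.set_printoptions(precision=4,suppress=True)
w=snap('wrist','w5.png');o=manip.get_obs();print(o['tool_pos'],o['tool_rot'])
np.savez('w5.npz',c2w=w['c2w'],mtx=w['mtx'],img=w['img'])
for q in ['base','cap','lam1']: print(q,[(np.round(d['bbox']).astype(int).tolist(),round(d['score'],2)) for d in manip.spot_in(q,w)][:5])
E
```

```text
time: 16.58
tool_pos: [0.4307, -0.2636, 0.2796]
tool_rot: [[-0.932, -0.362, 0.001], [-0.362, 0.932, 0.001], [-0.002, 0.001, -1.0]]
ft_force: [-0.2, 1.3, -0.6]
gripper_width: 1.002
grasp_force: 0.0
[ 0.4308 -0.2635  0.2797] [[-0.9321 -0.3622  0.0014]
 [-0.3622  0.9321  0.0012]
 [-0.0017  0.0006 -1.    ]]
base [([322, 177, 37, 60], 0.94), ([442, 276, 124, 142], 0.52)]
cap []
lam1 [([271, 336, 43, 28], 0.77), ([226, 200, 54, 65], 0.67)]
```

View pics/w5.png

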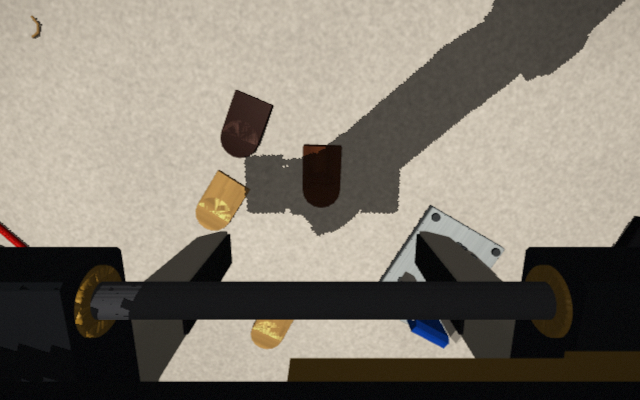

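The base is at the centre (322,177), inside the arm's shadow. The cap is at (246,123), with laminations at (220,200) and (270,335). I'll fit the base's silhouette.

```bash
cat >> h.py <<'E'
def fithull(s,mask,x0,zb,th):
    c=polyfit_out(mask)
    def f(q):
        k,n=np.cos(q[2]),np.sin(q[2]);L=OUT@np.array([[k,n],[-n,k]])+q[:2]
        P=np.r_[np.c_[L,np.full(len(L),zb)],np.c_[L,np.full(len(L),zb+th)]]
        h=cv2.convexHull(proj(s,P).astype(np.float32))
        return np.array([cv2.pointPolygonTest(h,(float(a),float(b)),True) for a,b in c])-.5
    r=least_squares(f,x0,loss='soft_l1',x_scale=[.01,.01,.1],diff_step=1e-3);return r.x,np.sqrt(np.mean(r.fun**2)),np.abs(r.fun).max()
def seg(s,bb,kind,pad=8):
    u,v,w_,h_=bb;g=s['img'].astype(int);m=np.zeros(g.shape[:2],np.uint8)
    R,G,B=g[...,0],g[...,1],g[...,2]
    if kind=='rel': k=(R-B)>0.28*(R+G+B)/1.5
    elif kind=='dark': k=(R+G+B)<kind_t
    y0,y1,x0,x1=int(v-h_/2-pad),int(v+h_/2+pad),int(u-w_/2-pad),int(u+w_/2+pad)
    m[y0:y1,x0:x1]=k[y0:y1,x0:x1];return cv2.morphologyEx(m,cv2.MORPH_CLOSE,np.ones((5,5)))
E
python3 - <<'E'
from h import *
np.set_printoptions(precision=4,suppress=True)
w=dict(np.load('w5.npz'));g=w['img']
for v,u in ((150,322),(180,322),(195,322),(180,290),(180,370),(203,322),(208,310),(148,300),(143,322)): print(v,u,g[v,u])
m=seg(w,(322,177,37,60),'rel');print(m.sum(),cv2.boundingRect(m))
q,e,mx=fithull(w,m,[.445,-.26,.37],0,.022);print(q[:2],np.degrees(q[2]),e,mx)
E
```

```text
150 322 [29 15  7]
180 322 [24  9  6]
195 322 [27 13  5]
180 290 [78 73 65]
180 370 [84 78 71]
203 322 [29 16 10]
208 310 [81 75 70]
148 300 [205 195 178]
143 322 [204 194 179]
2147 (303, 145, 38, 62)
[ 0.4502 -0.2571] 19.606947936061193 0.7350993817084479 1.5041139240845194
```

```bash
python3 -m pendant '[[1,0.0015,0,-0.04,0,0,-1.6],[1,0.0015,0,-0.1,0,0,-1.6],[1,0.0015,0,-0.15,0,0,-1.6],[1,0.0015,0,-0.2,0,0,-1.6],[0,0.0015,0,-0.23,0,0,-1.6],[0.3,0.0015,0,-0.245,0,0,-1.6],[0.1,0.0015,0,-0.251,0,0,-1.6],[-0.2,0.0015,0,-0.251,0,0,-1.6]]' 20
python3 -m pendant '[[-1,0,0,0,0,0,0],[-1,0,0,0,0,0,0],[-1,0,0,0,0,0,0],[-1,0,0,0,0,0,0]]' 20
```

```text
time: 17.77
tool_pos: [0.4321, -0.2655, 0.0292]
tool_rot: [[-0.943, -0.334, 0.002], [-0.334, 0.943, -0.0], [-0.002, -0.001, -1.0]]
ft_force: [0.0, -0.0, -0.7]
gripper_width: 0.621
grasp_force: 0.0
time: 18.27
tool_pos: [0.4322, -0.2657, 0.0297]
tool_rot: [[-0.943, -0.333, 0.003], [-0.333, 0.943, -0.001], [-0.002, -0.002, -1.0]]
ft_force: [-1.2, -0.0, 5.9]
gripper_width: 0.465
grasp_force: 20.0
```

```bash
python3 -m pendant '[[0.2,0,0,0.001,0,0,0],[0.4,0,0,0.001,0,0,0],[0.4,0,0,0.001,0,0,0],[1,0,0,0.04,0,0,0],[1,0,0,0.1,0,0,0],[1,0,0,0.16,0,0,0],[1,0,0,0.22,0,0,0],[1,0,0,0.25,0,0,0]]'
python3 -m pendant '[[1,0,0,0,0,0,0],[1,0,0,0,0,0,0]]'
cat > look.py <<'E'
import sys;from h import *
np.set_printoptions(precision=4,suppress=True)
o=manip.get_obs();w=snap('wrist','last.png');R=np.array(o['tool_rot']);p=np.array(o['tool_pos'])
np.savez('last.npz',c2w=w['c2w'],mtx=w['mtx'],img=w['img'])
yaw=np.arctan2(-R[0,1],R[1,1]);print('tcp',p,'yaw',np.degrees(yaw))
name,zb,th=sys.argv[1],float(sys.argv[2]),float(sys.argv[3])
L=[d for d in manip.spot_in(name,w)];print([(np.round(d['bbox']).astype(int).tolist(),round(d['score'],2)) for d in L][:4])
c=np.array([322,185]);L=[d for d in L if np.hypot(*(np.array(d['bbox'][:2])-c))<50]
bb=L[0]['bbox'] if L else [322,185,50,70]
m=seg(w,bb,'rel') if name!='cap' else None
if m is None:
    g=w['img'].astype(int);s=g.sum(2);m=np.zeros(s.shape,np.uint8);u,v,a,b=[int(k) for k in bb]
    T=float(sys.argv[4]);y0,y1,x0,x1=v-b//2-8,v+b//2+8,u-a//2-8,u+a//2+8;m[y0:y1,x0:x1]=(s<T)[y0:y1,x0:x1]
    m=cv2.morphologyEx(m,cv2.MORPH_CLOSE,np.ones((5,5)))
print(m.sum(),cv2.boundingRect(m))
q,e,mx=fithull(w,m,[p[0]+.019*np.cos(yaw),p[1]+.019*np.sin(yaw),yaw],zb,th);print('part',q[:2],np.degrees(q[2]),'rms',e,mx)
G=q[:2]-.019*np.array([np.cos(q[2]),np.sin(q[2])]);d=G-p[:2]
print('grip',G,'shift',d,'turn',np.degrees(q[2]-yaw),'tool-frame along,across',d@[np.cos(yaw),np.sin(yaw)],d@[-np.sin(yaw),np.cos(yaw)])
E
python3 look.py base 0 .022
```

```text
time: 19.27
tool_pos: [0.4323, -0.2658, 0.2821]
tool_rot: [[-0.943, -0.333, 0.006], [-0.333, 0.943, -0.002], [-0.005, -0.004, -1.0]]
ft_force: [0.6, -0.0, -0.1]
gripper_width: 0.999
grasp_force: 0.0
time: 19.52
tool_pos: [0.4307, -0.2649, 0.2772]
tool_rot: [[-0.943, -0.333, -0.002], [-0.333, 0.943, 0.002], [0.001, 0.002, -1.0]]
ft_force: [-0.5, -0.7, 0.0]
gripper_width: 1.005
grasp_force: 0.0
tcp [ 0.4307 -0.2649  0.2772] yaw 19.475606197178404
[([322, 178, 37, 64], 0.93)]
2171 (303, 146, 38, 63)
part [ 0.4506 -0.2579] 19.2296452006209 rms 0.7596765294895552 1.4566936271364326
grip [ 0.4326 -0.2641] shift [0.002  0.0007] turn -0.24596099655750409 tool-frame along,across 0.002101564544208163 3.72416262448355e-05
```

```bash
python3 -m pendant '[[1,0.002,0.0005,-0.04,0,0,-0.2],[1,0.002,0.0005,-0.1,0,0,-0.2],[1,0.002,0.0005,-0.15,0,0,-0.2],[1,0.002,0.0005,-0.2,0,0,-0.2],[0.3,0.002,0.0005,-0.23,0,0,-0.2],[0.3,0.002,0.0005,-0.243,0,0,-0.2],[0.1,0.002,0.0005,-0.245,0,0,-0.2],[-0.2,0.002,0.0005,-0.245,0,0,-0.2]]' 25
python3 -m pendant '[[-1,0,0,0,0,0,0],[-1,0,0,0,0,0,0],[-1,0,0,0,0,0,0],[-1,0,0,0,0,0,0]]' 25
python3 -m pendant '[[-1,0,0,0.01,0,0,0],[-1,0,0,0.04,0,0,0],[-1,0,0,0.08,0,0,0],[-1,0,0,0.11,0,0,0],[-1,0,0,0.12,0,0,0],[-1,0,0,0.12,0,0,0]]' 25
```

```text
time: 20.62
tool_pos: [0.4341, -0.2652, 0.0344]
tool_rot: [[-0.944, -0.33, 0.003], [-0.33, 0.944, -0.001], [-0.002, -0.001, -1.0]]
ft_force: [-0.2, 0.4, -0.0]
gripper_width: 0.618
grasp_force: 0.0
time: 21.12
tool_pos: [0.4342, -0.2652, 0.0347]
tool_rot: [[-0.944, -0.33, 0.003], [-0.33, 0.944, -0.001], [-0.002, -0.002, -1.0]]
ft_force: [-1.7, 0.4, 5.4]
gripper_width: 0.471
grasp_force: 25.0
time: 21.88
tool_pos: [0.4335, -0.2648, 0.1538]
tool_rot: [[-0.944, -0.33, 0.002], [-0.33, 0.944, -0.0], [-0.001, -0.001, -1.0]]
ft_force: [0.3, 0.1, -1.5]
gripper_width: 0.471
grasp_force: 25.0
```

```bash
python3 -m pendant '[[-1,0.01,0.03,0.005,0,0,-5],[-1,0.03,0.08,0.005,0,0,-13],[-1,0.05,0.13,0.005,0,0,-21],[-1,0.065,0.17,0.005,0,0,-27],[-1,0.068,0.185,0.005,0,0,-28.3],[-1,0.068,0.185,0.005,0,0,-28.3],[-1,0.068,0.185,0.005,0,0,-28.3],[-1,0.068,0.185,0.005,0,0,-28.3]]'
python3 -c "
from h import *
o=manip.get_obs();R=np.array(o['tool_rot']);print(o['tool_pos'],np.degrees(np.arctan2(-R[0,1],R[1,1])))
for n in('top','side'):snap(n,n+'6.png')
a=cv2.imread('pics/top6.png')[170:260,320:410];b=cv2.imread('pics/side6.png')[130:220,290:380]
cv2.imwrite('pics/c6.png',np.hstack([cv2.resize(k,(395,395),interpolation=3) for k in(a,b)]))"
```

```text
time: 22.88
tool_pos: [0.501, -0.0814, 0.1583]
tool_rot: [[-0.987, 0.159, 0.0], [0.159, 0.987, -0.001], [-0.0, -0.001, -1.0]]
ft_force: [0.4, -0.4, -0.0]
gripper_width: 0.47
grasp_force: 25.0
[ 0.50102106 -0.08144426  0.15833123] -9.168195371578033
```

View pics/c6.png

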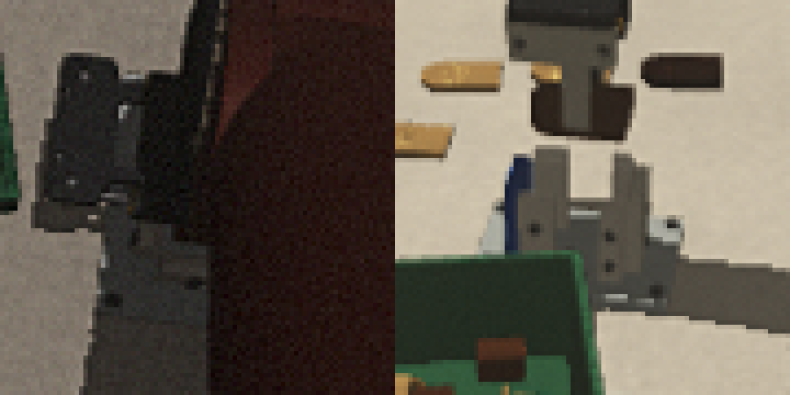

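In the side crop the base hangs level above the pocket, between the blue wall (left) and the white walls. I'm descending.

```bash
python3 -m pendant '[[-1,0.0007,0.0014,-0.02,0,0,0.2],[-1,0.0007,0.0014,-0.04,0,0,0.2],[-1,0.0007,0.0014,-0.055,0,0,0.2],[-1,0.0007,0.0014,-0.07,0,0,0.2],[-1,0.0007,0.0014,-0.07,0,0,0.2]]'
python3 -m pendant '[[-1,0,0,-0.01,0,0,0],[-1,0,0,-0.02,0,0,0],[-1,0,0,-0.03,0,0,0],[-1,0,0,-0.036,0,0,0],[-1,0,0,-0.036,0,0,0]]'
```

```text
time: 23.6
tool_pos: [0.5015, -0.0797, 0.0875]
tool_rot: [[-0.988, 0.155, -0.001], [0.155, 0.988, -0.001], [0.001, -0.002, -1.0]]
ft_force: [-0.7, -3.5, -2.3]
gripper_width: 0.468
grasp_force: 24.9
time: 24.22
tool_pos: [0.5024, -0.0797, 0.0518]
tool_rot: [[-0.988, 0.155, 0.001], [0.155, 0.988, -0.002], [-0.002, -0.002, -1.0]]
ft_force: [0.8, -5.4, -3.6]
gripper_width: 0.472
grasp_force: 24.9
```

```bash
python3 -m pendant '[[-1,0,-0.001,0,0,0,0],[-1,0,-0.001,0,0,0,0],[-1,0,-0.001,0,0,0,0]]'
python3 -m pendant '[[-1,0,-0.0005,-0.002,0,0,0],[-1,0,-0.0005,-0.003,0,0,0],[-1,0,-0.0005,-0.003,0,0,0]]'
```

```text
time: 24.6
tool_pos: [0.5023, -0.0798, 0.0525]
tool_rot: [[-0.988, 0.154, 0.001], [0.154, 0.988, -0.001], [-0.001, -0.001, -1.0]]
ft_force: [-0.6, -4.7, -4.0]
gripper_width: 0.47
grasp_force: 24.9
time: 24.98
tool_pos: [0.5023, -0.0798, 0.0498]
tool_rot: [[-0.988, 0.153, 0.001], [0.153, 0.988, -0.0], [-0.001, -0.0, -1.0]]
ft_force: [-0.9, -3.9, 1.8]
gripper_width: 0.471
grasp_force: 25.0
```

```bash
python3 -m pendant '[[-1,0,-0.0005,-0.0015,0,0,0],[-1,0,-0.0005,-0.003,0,0,0],[-1,0,-0.0005,-0.003,0,0,0]]'
python3 -c "
from h import *
for i in range(3):
  s=snap('side','side7.png');o=manip.get_obs();print(np.round(o['tool_pos'],4),np.round(o['ft_force'],1),np.round(o['ft_torque'],2))
snap('wrist','w7.png')
b=cv2.imread('pics/side7.png')[140:220,290:370];cv2.imwrite('pics/c7.png',np.hstack([cv2.resize(b,(400,400),interpolation=3)]))"
```

```text
time: 25.35
tool_pos: [0.5024, -0.0799, 0.0467]
tool_rot: [[-0.988, 0.153, 0.001], [0.153, 0.988, 0.0], [-0.001, 0.0, -1.0]]
ft_force: [-1.5, -2.0, 2.7]
gripper_width: 0.474
grasp_force: 25.0
[ 0.5024 -0.0799  0.0467] [-0.6 -2.2  2.9] [-0.56  0.16 -0.08]
[ 0.5024 -0.0799  0.0467] [-0.2 -2.   1.8] [-0.46  0.2  -0.04]
[ 0.5024 -0.0799  0.0467] [-1.5 -1.3  3.2] [-0.5   0.16 -0.01]
```

View pics/c7.png

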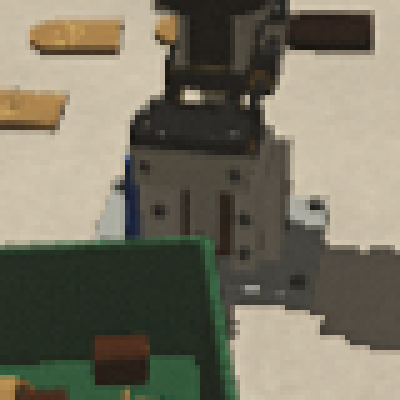

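```bash
python3 -m pendant '[[-1,0,-0.001,0,0,0,0],[-1,0,-0.002,0,0,0,0],[-1,0,-0.002,0,0,0,0]]'
python3 -m pendant '[[-1,0,-0.001,-0.001,0,0,0],[-1,0,-0.001,-0.001,0,0,0]]'
```

```text
time: 25.92
tool_pos: [0.5024, -0.0809, 0.0467]
tool_rot: [[-0.988, 0.152, 0.001], [0.152, 0.988, 0.001], [-0.001, 0.002, -1.0]]
ft_force: [-0.7, 2.4, 4.4]
gripper_width: 0.471
grasp_force: 25.0
time: 26.18
tool_pos: [0.5025, -0.081, 0.0466]
tool_rot: [[-0.988, 0.151, 0.001], [0.151, 0.988, 0.003], [-0.001, 0.003, -1.0]]
ft_force: [-2.1, 6.1, 13.5]
gripper_width: 0.471
grasp_force: 25.0
```

```bash
python3 -m pendant '[[-1,0,0.001,0.001,0,0,0],[0.1,0,0.001,0.001,0,0,0],[0.3,0,0.001,0.001,0,0,0],[0.3,0,0.001,0.001,0,0,0],[0.3,0,0.001,0.03,0,0,0],[0.3,0,0.001,0.08,0,0,0],[0.5,0,0.001,0.14,0,0,0],[1,0,0.001,0.2,0,0,0]]'
python3 -m pendant '[[1,0,0,0.03,0,0,0],[1,0,0,0.035,0,0,0],[1,0,0,0.035,0,0,0]]'
python3 - <<'E'
from h import *
o=manip.get_obs();print(o['tool_pos'])
w=snap('wrist','w8.png');np.savez('w8.npz',c2w=w['c2w'],mtx=w['mtx'],img=w['img'])
cv2.imwrite('pics/c8.png',cv2.resize(cv2.imread('pics/w8.png')[110:260,255:395],None,fx=4,fy=4,interpolation=3))
E
```

```text
time: 27.18
tool_pos: [0.5018, -0.0826, 0.2473]
tool_rot: [[-0.988, 0.154, 0.001], [0.154, 0.988, -0.001], [-0.001, -0.0, -1.0]]
ft_force: [1.6, 0.2, 1.1]
gripper_width: 0.81
grasp_force: 0.0
time: 27.55
tool_pos: [0.5016, -0.0824, 0.2796]
tool_rot: [[-0.988, 0.154, -0.001], [0.154, 0.988, -0.0], [0.001, -0.0, -1.0]]
ft_force: [-0.6, 0.9, -0.2]
gripper_width: 0.998
grasp_force: 0.0
[ 0.50156726 -0.08242614  0.27956494]
```

View pics/c8.png

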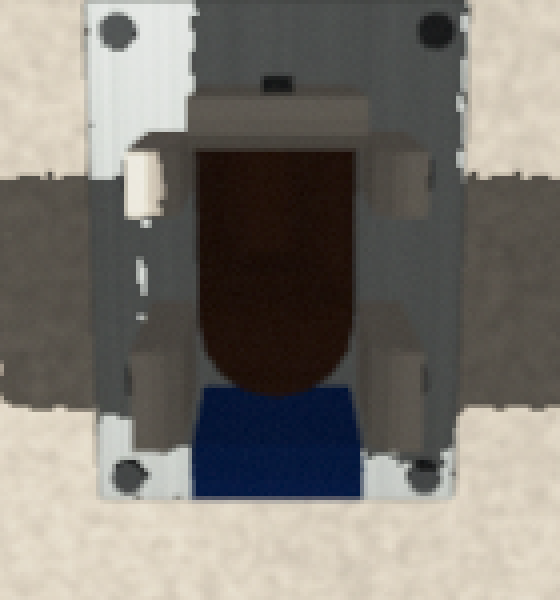

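The base sits flat and square in the pocket with its nose at the blue wall (tip at ~(277,395)), and the gaps left and right look equal. Next I fit it precisely, then go to a lamination.

Run:
```python
from h import *
np.set_printoptions(precision=4,suppress=True)
w=dict(np.load('w8.npz'))
m=seg(w,(324,178,40,62),'rel',3)
g=w['img'].astype(int);m&=(g[...,0]>g[...,2]).astype(np.uint8);print(m.sum(),cv2.boundingRect(m))
q,e,mx=fithull(w,m,[.52,-.083,-.157],.033,.001);print(q[:2],np.degrees(q[2]),e,mx)
def full(L): return np.array(L)/4+[255,110]-.375
obj=[(-.075,.055),(-.075,-.055),(.075,-.055),(.075,.055)]
px=full([(468,2),(84,2),(98,498),(455,498)])
f,r=fitpose(w,obj,px,[.505,-.082,-.15],.012);print('plate',f[:2],np.degrees(f[2]),r.round(1).tolist())
c,s=np.cos(f[2]),np.sin(f[2]);d=q[:2]-f[:2];print('base in fixture',c*d[0]+s*d[1],-s*d[0]+c*d[1])
t=snap('top','top8.png');
for n in('base','cap','lam1'): print(n,[(np.round(d['bbox'],1).tolist(),round(d['score'],2),atz(t,*d['bbox'][:2],.007)[:2].round(3).tolist()) for d in manip.spot_in(n,t)][:5])
```

```text
2139 (304, 148, 39, 60)
[ 0.5208 -0.0832] -8.784489044349082 1.200315432973976 2.7540933404826853
plate [ 0.5061 -0.0806] -8.758625783387528 [[0.8, -0.9], [-0.8, -0.8], [-0.1, 1.3], [0.1, 1.2]]
base in fixture 0.014905292663230575 -0.0002729507722506923
base [([364.2, 219.1, 16.4, 20.3], 0.83, [0.498, -0.08])]
cap [([475.0, 245.8, 19.6, 25.2], 0.57, [0.419, -0.37]), ([183.8, 234.9, 45.9, 67.9], 0.16, [0.469, 0.406])]
lam1 [([464.9, 174.6, 14.6, 26.0], 0.89, [0.612, -0.36]), ([468.7, 211.5, 18.2, 27.0], 0.88, [0.51, -0.361])]
```

```bash
python3 -m pendant '[[1,0,-0.03,0,0,0,0],[1,0,-0.08,0,0,0,1],[1,0,-0.14,0,0,0,2],[1,0.005,-0.2,0,0,0,2],[1,0.005,-0.25,0,0,0,2],[1,0.005,-0.279,0,0,0,2],[1,0.005,-0.279,0,0,0,2],[1,0.005,-0.279,0,0,0,2]]'
python3 look.py lam1 0 .007
```

```text
time: 28.8
tool_pos: [0.5077, -0.3595, 0.2799]
tool_rot: [[-0.993, 0.117, 0.0], [0.117, 0.993, 0.002], [-0.0, 0.002, -1.0]]
ft_force: [0.0, 1.3, 0.6]
gripper_width: 0.998
grasp_force: 0.0
tcp [ 0.5077 -0.3595  0.2799] yaw -6.719963127623693
[([319, 174, 41, 63], 0.9), ([330, 251, 37, 56], 0.81)]
1974 (299, 146, 39, 61)
part [ 0.5295 -0.3684] -12.358211642691014 rms 0.6012185933227704 1.2111403285612055
grip [ 0.5109 -0.3644] shift [ 0.0032 -0.0049] turn -5.63824851506732 tool-frame along,across 0.0037650285300666136 -0.004484094576625647
```

```bash
python3 -m pendant '[[1,0.003,-0.005,-0.04,0,0,-5.6],[1,0.003,-0.005,-0.1,0,0,-5.6],[1,0.003,-0.005,-0.15,0,0,-5.6],[1,0.003,-0.005,-0.2,0,0,-5.6],[0.4,0.003,-0.005,-0.235,0,0,-5.6],[0.4,0.003,-0.005,-0.248,0,0,-5.6],[0.2,0.003,-0.005,-0.249,0,0,-5.6],[0.2,0.003,-0.005,-0.249,0,0,-5.6]]' 15
```

```text
time: 29.9
tool_pos: [0.5115, -0.367, 0.0334]
tool_rot: [[-0.977, 0.215, 0.004], [0.215, 0.977, -0.002], [-0.004, -0.001, -1.0]]
ft_force: [0.4, -0.6, 0.3]
gripper_width: 0.629
grasp_force: 0.0
```

```bash
python3 -m pendant '[[0.1,-0.0005,0.0025,-0.003,0,0,0],[0.1,-0.0005,0.0025,-0.0055,0,0,0],[0,-0.0005,0.0025,-0.0055,0,0,0],[-1,-0.0005,0.0025,-0.0055,0,0,0],[-1,-0.0005,0.0025,-0.0055,0,0,0],[-1,-0.0005,0.0025,-0.0055,0,0,0],[-1,-0.0005,0.0025,-0.0055,0,0,0]]' 15
python3 -m pendant '[[-1,0,0,0,0,0,0],[-1,0,0,0.01,0,0,0],[-1,0,0,0.04,0,0,0],[-1,0,0,0.08,0,0,0],[-1,0,0,0.11,0,0,0],[-1,0,0,0.13,0,0,0],[-1,0,0,0.13,0,0,0]]' 15
```

```text
time: 30.78
tool_pos: [0.5098, -0.3641, 0.0263]
tool_rot: [[-0.977, 0.215, 0.001], [0.215, 0.977, -0.001], [-0.001, -0.0, -1.0]]
ft_force: [0.1, -0.3, 0.6]
gripper_width: 0.465
grasp_force: 15.0
time: 31.65
tool_pos: [0.5107, -0.3646, 0.1584]
tool_rot: [[-0.977, 0.215, 0.005], [0.215, 0.977, -0.003], [-0.005, -0.002, -1.0]]
ft_force: [-0.6, -0.1, -0.8]
gripper_width: 0.469
grasp_force: 15.0
```

```bash
python3 -m pendant '[[-1,0,0.03,0.005,0,0,1],[-1,-0.003,0.08,0.005,0,0,3],[-1,-0.006,0.14,0.005,0,0,3.5],[-1,-0.0105,0.2,0.005,0,0,3.5],[-1,-0.0105,0.25,0.005,0,0,3.5],[-1,-0.0105,0.284,0.005,0,0,3.5],[-1,-0.0105,0.284,0.005,0,0,3.5],[-1,-0.0105,0.284,0.005,0,0,3.5]]'
python3 -m pendant '[[-1,0,0,-0.01,0,0,0],[-1,0,0,-0.03,0,0,0],[-1,0,0,-0.045,0,0,0],[-1,0,0,-0.05,0,0,0],[-1,0,0,-0.05,0,0,0]]'
```

```text
time: 32.65
tool_pos: [0.4989, -0.0811, 0.1607]
tool_rot: [[-0.988, 0.156, 0.0], [0.156, 0.988, -0.001], [-0.0, -0.001, -1.0]]
ft_force: [-0.1, 0.2, -0.0]
gripper_width: 0.472
grasp_force: 15.0
time: 33.28
tool_pos: [0.4992, -0.0803, 0.1108]
tool_rot: [[-0.988, 0.156, 0.0], [0.156, 0.988, -0.0], [-0.0, -0.0, -1.0]]
ft_force: [0.3, 0.7, 0.8]
gripper_width: 0.47
grasp_force: 15.0
```

```bash
python3 -m pendant '[[-1,0.001,-0.0003,-0.01,0,0,0],[-1,0.001,-0.0003,-0.025,0,0,0],[-1,0.001,-0.0003,-0.038,0,0,0],[-1,0.001,-0.0003,-0.045,0,0,0],[-1,0.001,-0.0003,-0.045,0,0,0]]'
python3 -m pendant '[[-1,0,0,-0.002,0,0,0],[-1,0,0,-0.004,0,0,0],[-1,0,0,-0.006,0,0,0],[-1,0,0,-0.006,0,0,0]]'
```

```text
time: 33.9
tool_pos: [0.4998, -0.0802, 0.0654]
tool_rot: [[-0.988, 0.155, -0.0], [0.155, 0.988, -0.0], [0.0, -0.0, -1.0]]
ft_force: [0.1, 0.7, 0.1]
gripper_width: 0.469
grasp_force: 15.0
time: 34.4
tool_pos: [0.5006, -0.0803, 0.0605]
tool_rot: [[-0.988, 0.155, 0.002], [0.155, 0.988, -0.0], [-0.002, -0.0, -1.0]]
ft_force: [-0.8, 0.0, 1.4]
gripper_width: 0.469
grasp_force: 15.0
```

```bash
python3 -m pendant '[[0.1,0,0,0,0,0,0],[0.3,0,0,0,0,0,0],[0.3,0,0,0.001,0,0,0],[0.3,0,0,0.03,0,0,0],[0.3,0,0,0.08,0,0,0],[0.5,0,0,0.14,0,0,0],[1,0,0,0.19,0,0,0],[1,0,0,0.219,0,0,0]]'
python3 -m pendant '[[1,0,0,0,0,0,0],[1,0,0,0,0,0,0]]'
python3 look.py lam1 .040 .001
```

```text
time: 35.4
tool_pos: [0.5008, -0.0804, 0.2821]
tool_rot: [[-0.988, 0.155, 0.005], [0.155, 0.988, -0.001], [-0.005, 0.0, -1.0]]
ft_force: [0.5, -0.1, -0.0]
gripper_width: 0.918
grasp_force: 0.0
time: 35.65
tool_pos: [0.4994, -0.08, 0.2779]
tool_rot: [[-0.988, 0.155, -0.001], [0.155, 0.988, 0.0], [0.001, -0.0, -1.0]]
ft_force: [-0.5, 0.1, 0.3]
gripper_width: 0.999
grasp_force: 0.0
tcp [ 0.4994 -0.08    0.2779] yaw -8.921622679186395
[([324, 181, 39, 66], 0.69), ([215, 306, 34, 52], 0.69), ([131, 273, 16, 20], 0.6)]
2356 (302, 151, 42, 64)
part [ 0.5211 -0.0822] -8.777275132516154 rms 0.5220849058267545 1.5410770708282593
grip [ 0.5024 -0.0793] shift [0.003  0.0007] turn 0.14434754667024122 tool-frame along,across 0.002852937373806353 0.001205215957980811
```

```bash
python3 -m pendant '[[1,0.01,-0.03,0,0,0,2],[1,0.03,-0.08,0,0,0,5],[1,0.05,-0.13,0,0,0,8],[1,0.07,-0.18,0,0,0,11],[1,0.09,-0.23,0,0,0,14],[1,0.108,-0.28,0,0,0,14],[1,0.108,-0.28,0,0,0,14],[1,0.108,-0.28,0,0,0,14]]'
python3 look.py lam1 0 .007
```

```text
time: 36.75
tool_pos: [0.608, -0.3591, 0.2772]
tool_rot: [[-0.996, -0.089, -0.001], [-0.089, 0.996, 0.003], [0.001, 0.003, -1.0]]
ft_force: [-0.6, 0.8, 0.2]
gripper_width: 0.999
grasp_force: 0.0
tcp [ 0.608  -0.3591  0.2772] yaw 5.095159809068354
[([602, 104, 56, 72], 0.86), ([323, 175, 43, 64], 0.8), ([407, 214, 53, 62], 0.61)]
2006 (303, 144, 39, 61)
part [ 0.628  -0.3583] 0.45977952535881306 rms 0.5996528088417528 1.182823279222862
grip [ 0.609  -0.3585] shift [0.0009 0.0007] turn -4.635380283709541 tool-frame along,across 0.000991046400945057 0.0005888287885967528
```

```bash
python3 -m pendant '[[1,0.001,0.001,-0.04,0,0,-4.6],[1,0.001,0.001,-0.1,0,0,-4.6],[1,0.001,0.001,-0.15,0,0,-4.6],[1,0.001,0.001,-0.2,0,0,-4.6],[0.4,0.001,0.001,-0.235,0,0,-4.6],[0.4,0.001,0.001,-0.246,0,0,-4.6],[0.2,0.001,0.001,-0.247,0,0,-4.6],[0.2,0.001,0.001,-0.247,0,0,-4.6]]' 15
```

```text
time: 37.85
tool_pos: [0.6106, -0.3597, 0.0344]
tool_rot: [[-1.0, -0.009, 0.004], [-0.009, 1.0, -0.002], [-0.004, -0.002, -1.0]]
ft_force: [-0.6, -0.4, -0.2]
gripper_width: 0.629
grasp_force: 0.0
```

```bash
python3 -m pendant '[[0.1,-0.001,0.001,-0.003,0,0,0],[0.1,-0.001,0.001,-0.0065,0,0,0],[0,-0.001,0.001,-0.0065,0,0,0],[-1,-0.001,0.001,-0.0065,0,0,0],[-1,-0.001,0.001,-0.0065,0,0,0],[-1,-0.001,0.001,-0.0065,0,0,0],[-1,-0.001,0.001,-0.0065,0,0,0]]' 15
python3 -m pendant '[[-1,0,0,0,0,0,0],[-1,0,0,0.01,0,0,0],[-1,0,0,0.04,0,0,0],[-1,0,0,0.08,0,0,0],[-1,0,0,0.11,0,0,0],[-1,0,0,0.13,0,0,0],[-1,0,0,0.13,0,0,0]]' 15
```

```text
time: 38.72
tool_pos: [0.6083, -0.3583, 0.0256]
tool_rot: [[-1.0, -0.008, 0.001], [-0.008, 1.0, -0.0], [-0.001, -0.0, -1.0]]
ft_force: [0.2, 0.8, -0.1]
gripper_width: 0.47
grasp_force: 15.0
time: 39.6
tool_pos: [0.6094, -0.359, 0.1585]
tool_rot: [[-1.0, -0.008, 0.006], [-0.008, 1.0, -0.003], [-0.006, -0.003, -1.0]]
ft_force: [0.2, -0.9, -0.9]
gripper_width: 0.468
grasp_force: 15.0
```

```bash
python3 -m pendant '[[-1,-0.01,0.03,0.005,0,0,-2],[-1,-0.03,0.08,0.005,0,0,-4],[-1,-0.05,0.13,0.005,0,0,-7],[-1,-0.08,0.19,0.005,0,0,-9.3],[-1,-0.1,0.24,0.005,0,0,-9.3],[-1,-0.108,0.278,0.005,0,0,-9.3],[-1,-0.108,0.278,0.005,0,0,-9.3],[-1,-0.108,0.278,0.005,0,0,-9.3]]'
python3 -m pendant '[[-1,0,0,-0.01,0,0,0],[-1,0,0,-0.03,0,0,0],[-1,0,0,-0.045,0,0,0],[-1,0,0,-0.05,0,0,0],[-1,0,0,-0.05,0,0,0]]'
```

```text
time: 40.6
tool_pos: [0.5003, -0.0811, 0.1604]
tool_rot: [[-0.988, 0.154, 0.001], [0.154, 0.988, -0.001], [-0.001, -0.001, -1.0]]
ft_force: [0.7, -1.1, -0.5]
gripper_width: 0.471
grasp_force: 15.0
time: 41.22
tool_pos: [0.5002, -0.0806, 0.1103]
tool_rot: [[-0.988, 0.154, 0.0], [0.154, 0.988, -0.0], [-0.0, -0.0, -1.0]]
ft_force: [-0.2, -0.0, 0.1]
gripper_width: 0.47
grasp_force: 15.0
```

```bash
python3 -m pendant '[[-1,0.0006,-0.0004,-0.01,0,0,0],[-1,0.0006,-0.0004,-0.025,0,0,0],[-1,0.0006,-0.0004,-0.034,0,0,0],[-1,0.0006,-0.0004,-0.038,0,0,0],[-1,0.0006,-0.0004,-0.038,0,0,0]]'
python3 -m pendant '[[-1,0,0,-0.002,0,0,0],[-1,0,0,-0.004,0,0,0],[-1,0,0,-0.0055,0,0,0],[-1,0,0,-0.0055,0,0,0]]'
```

```text
time: 41.85
tool_pos: [0.5007, -0.0807, 0.0723]
tool_rot: [[-0.988, 0.153, 0.0], [0.153, 0.988, -0.0], [-0.0, -0.0, -1.0]]
ft_force: [-0.8, 1.0, 0.3]
gripper_width: 0.47
grasp_force: 15.0
time: 42.35
tool_pos: [0.5008, -0.0807, 0.0671]
tool_rot: [[-0.988, 0.153, 0.001], [0.153, 0.988, -0.0], [-0.001, -0.0, -1.0]]
ft_force: [-1.0, 0.5, -0.4]
gripper_width: 0.471
grasp_force: 15.0
```

Then release, raise and go to the third lamination at about (0.646, −0.252).

```bash
python3 -m pendant '[[0.1,0,0,-0.0005,0,0,0],[0.3,0,0,-0.0005,0,0,0],[0.3,0,0,0.001,0,0,0],[0.3,0,0,0.03,0,0,0],[0.3,0,0,0.08,0,0,0],[0.5,0,0,0.14,0,0,0],[1,0,0,0.19,0,0,0],[1,0,0,0.213,0,0,0]]'
python3 -m pendant '[[1,0,0,0,0,0,0],[1,0,0,0,0,0,0]]'
python3 look.py lam1 .047 .001
python3 -m pendant '[[1,0.01,-0.02,0,0,0,2],[1,0.04,-0.05,0,0,0,5],[1,0.08,-0.09,0,0,0,8],[1,0.12,-0.13,0,0,0,10],[1,0.14,-0.165,0,0,0,10],[1,0.146,-0.171,0,0,0,10],[1,0.146,-0.171,0,0,0,10],[1,0.146,-0.171,0,0,0,10]]'
python3 look.py lam1 0 .007
```

```text
time: 43.35
tool_pos: [0.5018, -0.081, 0.2835]
tool_rot: [[-0.988, 0.154, 0.007], [0.154, 0.988, -0.001], [-0.007, 0.0, -1.0]]
ft_force: [1.0, 0.2, -0.6]
gripper_width: 0.918
grasp_force: 0.0
time: 43.6
tool_pos: [0.5, -0.0804, 0.2789]
tool_rot: [[-0.988, 0.153, -0.002], [0.153, 0.988, 0.0], [0.002, -0.0, -1.0]]
ft_force: [-0.7, 0.3, -0.6]
gripper_width: 0.999
grasp_force: 0.0
tcp [ 0.5    -0.0804  0.2789] yaw -8.821789990552594
[([324, 184, 45, 70], 0.86), ([216, 305, 30, 51], 0.66)]
2415 (303, 150, 41, 65)
part [ 0.5202 -0.082 ] -8.708571611170525 rms 0.5865125927531488 1.208967820900878
grip [ 0.5015 -0.0792] shift [0.0015 0.0012] turn 0.11321837938206923 tool-frame along,across 0.0012832376788325843 0.0014420084644309696
time: 44.7
tool_pos: [0.6467, -0.2496, 0.28]
tool_rot: [[-1.0, -0.023, 0.0], [-0.023, 1.0, 0.002], [-0.001, 0.002, -1.0]]
ft_force: [-1.4, 0.1, 0.1]
gripper_width: 0.998
grasp_force: 0.0
tcp [ 0.6467 -0.2496  0.28  ] yaw 1.2923975414549043
[([324, 172, 42, 58], 0.92), ([500, 38, 59, 75], 0.85), ([476, 22, 6, 29], 0.57)]
1980 (302, 142, 41, 62)
part [ 0.6659 -0.252 ] -6.1957943273111615 rms 0.6223327580047888 1.1357097216782825
grip [ 0.647 -0.25 ] shift [ 0.0003 -0.0004] turn -7.488191868766066 tool-frame along,across 0.00029602679558750236 -0.0003601559092682092
```

```bash
python3 -m pendant '[[1,0,0,-0.04,0,0,-3],[1,0,0,-0.1,0,0,-7.5],[1,0,0,-0.15,0,0,-7.5],[1,0,0,-0.2,0,0,-7.5],[0.4,0,0,-0.235,0,0,-7.5],[0.4,-0.001,0.001,-0.246,0,0,-7.5],[0.2,-0.001,0.001,-0.249,0,0,-7.5],[0.2,-0.001,0.001,-0.249,0,0,-7.5]]' 15
```

```text
time: 45.8
tool_pos: [0.647, -0.251, 0.033]
tool_rot: [[-0.994, 0.11, 0.004], [0.11, 0.994, -0.001], [-0.004, -0.001, -1.0]]
ft_force: [-0.6, 0.2, 0.2]
gripper_width: 0.632
grasp_force: 0.0
```

```bash
python3 -m pendant '[[0.1,0,0.001,-0.003,0,0,0],[0.1,0,0.001,-0.0055,0,0,0],[0,0,0.001,-0.0055,0,0,0],[-1,0,0.001,-0.0055,0,0,0],[-1,0,0.001,-0.0055,0,0,0],[-1,0,0.001,-0.0055,0,0,0],[-1,0,0.001,-0.0055,0,0,0]]' 15
python3 -m pendant '[[-1,0,0,0,0,0,0],[-1,0,0,0.01,0,0,0],[-1,0,0,0.04,0,0,0],[-1,0,0,0.08,0,0,0],[-1,0,0,0.11,0,0,0],[-1,0,0,0.13,0,0,0],[-1,0,0,0.13,0,0,0]]' 15
```

```text
time: 46.68
tool_pos: [0.6459, -0.2498, 0.0257]
tool_rot: [[-0.994, 0.11, 0.001], [0.11, 0.994, -0.0], [-0.001, -0.0, -1.0]]
ft_force: [-1.1, -0.0, 0.5]
gripper_width: 0.469
grasp_force: 15.0
time: 47.55
tool_pos: [0.6471, -0.2502, 0.1583]
tool_rot: [[-0.994, 0.11, 0.006], [0.11, 0.994, -0.002], [-0.006, -0.001, -1.0]]
ft_force: [-0.0, 0.0, -0.7]
gripper_width: 0.469
grasp_force: 15.0
```

```bash
python3 -m pendant '[[-1,-0.01,0.02,0.01,0,0,-1],[-1,-0.04,0.05,0.01,0,0,-2],[-1,-0.08,0.09,0.01,0,0,-2.5],[-1,-0.12,0.13,0.01,0,0,-2.5],[-1,-0.14,0.16,0.01,0,0,-2.5],[-1,-0.1455,0.169,0.01,0,0,-2.5],[-1,-0.1455,0.169,0.01,0,0,-2.5],[-1,-0.1455,0.169,0.01,0,0,-2.5]]'
python3 -m pendant '[[-1,0,0,-0.01,0,0,0],[-1,0,0,-0.03,0,0,0],[-1,0,0,-0.045,0,0,0],[-1,0,0,-0.05,0,0,0],[-1,0,0,-0.05,0,0,0]]'
```

```text
time: 48.55
tool_pos: [0.5014, -0.0823, 0.1656]
tool_rot: [[-0.988, 0.155, 0.002], [0.155, 0.988, -0.002], [-0.002, -0.001, -1.0]]
ft_force: [-0.3, -0.6, -0.1]
gripper_width: 0.47
grasp_force: 15.0
time: 49.18
tool_pos: [0.5003, -0.0809, 0.1153]
tool_rot: [[-0.988, 0.154, 0.0], [0.154, 0.988, -0.0], [-0.001, -0.0, -1.0]]
ft_force: [-0.9, 0.5, -0.4]
gripper_width: 0.469
grasp_force: 15.0
```

```bash
python3 -m pendant '[[-1,0.0002,0.0002,-0.01,0,0,0],[-1,0.0002,0.0002,-0.025,0,0,0],[-1,0.0002,0.0002,-0.034,0,0,0],[-1,0.0002,0.0002,-0.036,0,0,0],[-1,0.0002,0.0002,-0.036,0,0,0]]'
python3 -m pendant '[[-1,0,0,-0.002,0,0,0],[-1,0,0,-0.004,0,0,0],[-1,0,0,-0.006,0,0,0],[-1,0,0,-0.006,0,0,0]]'
```

```text
time: 49.8
tool_pos: [0.5005, -0.0805, 0.0795]
tool_rot: [[-0.988, 0.153, 0.001], [0.153, 0.988, -0.0], [-0.001, -0.0, -1.0]]
ft_force: [0.5, -0.3, -0.2]
gripper_width: 0.471
grasp_force: 15.0
time: 50.3
tool_pos: [0.5006, -0.0804, 0.0736]
tool_rot: [[-0.988, 0.153, 0.001], [0.153, 0.988, -0.0], [-0.001, -0.0, -1.0]]
ft_force: [-0.7, 1.1, -1.1]
gripper_width: 0.47
grasp_force: 15.0
```

```bash
python3 -m pendant '[[0.1,0,0,0,0,0,0],[0.3,0,0,0,0,0,0],[0.3,0,0,0.001,0,0,0],[0.3,0,0,0.03,0,0,0],[0.3,0,0,0.08,0,0,0],[0.5,0,0,0.14,0,0,0],[1,0,0,0.19,0,0,0],[1,0,0,0.205,0,0,0]]'
python3 -m pendant '[[1,0,0,0,0,0,0],[1,0,0,0,0,0,0]]'
python3 look.py lam1 .054 .001
python3 -c "
import cv2
from h import *
t=snap('top')
for n in('cap','lam1'): print(n,[(np.round(d['bbox'],1).tolist(),round(d['score'],2),atz(t,*d['bbox'][:2],.012)[:2].round(3).tolist()) for d in manip.spot_in(n,t)][:4])"
```

```text
time: 51.3
tool_pos: [0.5019, -0.0809, 0.2823]
tool_rot: [[-0.988, 0.154, 0.008], [0.154, 0.988, -0.001], [-0.008, 0.0, -1.0]]
ft_force: [0.8, 0.1, -0.7]
gripper_width: 0.916
grasp_force: 0.0
time: 51.55
tool_pos: [0.4998, -0.0802, 0.2775]
tool_rot: [[-0.988, 0.153, -0.001], [0.153, 0.988, 0.0], [0.001, -0.0, -1.0]]
ft_force: [0.1, 0.3, -0.1]
gripper_width: 1.002
grasp_force: 0.0
tcp [ 0.4998 -0.0802  0.2775] yaw -8.820630954819558
[([326, 185, 44, 69], 0.71)]
2571 (302, 150, 42, 67)
part [ 0.5197 -0.0816] -8.592087942207382 rms 0.418070425206048 0.9959491771778615
grip [ 0.5009 -0.0788] shift [0.0011 0.0014] turn 0.2285430126121753 tool-frame along,across 0.000891888945209979 0.0015822140747309911
cap [([473.7, 244.5, 20.4, 27.8], 0.93, [0.422, -0.365])]
lam1 [([363.5, 215.7, 16.7, 24.4], 0.54, [0.506, -0.078])]
```

```bash
python3 -m pendant '[[1,-0.01,-0.03,0,0,0,1],[1,-0.02,-0.08,0,0,0,2],[1,-0.04,-0.13,0,0,0,3],[1,-0.06,-0.18,0,0,0,4],[1,-0.075,-0.23,0,0,0,4],[1,-0.084,-0.285,0,0,0,4],[1,-0.084,-0.285,0,0,0,4],[1,-0.084,-0.285,0,0,0,4]]'
python3 look.py cap 0 .012 140
```

```text
time: 52.8
tool_pos: [0.4168, -0.3646, 0.278]
tool_rot: [[-0.996, 0.084, 0.0], [0.084, 0.996, 0.002], [-0.0, 0.002, -1.0]]
ft_force: [1.0, -0.4, 0.0]
gripper_width: 1.004
grasp_force: 0.0
tcp [ 0.4168 -0.3646  0.278 ] yaw -4.810086644059796
[([321, 170, 40, 65], 0.57)]
2134 (301, 140, 40, 62)
part [ 0.4311 -0.3657] -2.1206745161483176 rms 0.4077458350007205 1.0904628806894883
grip [ 0.4121 -0.365 ] shift [-0.0046 -0.0004] turn 2.6894121279114778 tool-frame along,across -0.004596660957966156 -0.0007784910317699691
```

```bash
python3 -m pendant '[[1,-0.0046,0,-0.04,0,0,2.7],[1,-0.005,0,-0.1,0,0,2.7],[1,-0.0055,0.001,-0.15,0,0,2.7],[1,-0.0055,0.001,-0.2,0,0,2.7],[0.4,-0.0055,0.001,-0.235,0,0,2.7],[0.4,-0.0055,0.001,-0.246,0,0,2.7],[0.2,-0.0055,0.001,-0.248,0,0,2.7],[0.2,-0.0055,0.001,-0.248,0,0,2.7]]' 20
```

```text
time: 53.9
tool_pos: [0.4121, -0.3649, 0.032]
tool_rot: [[-0.999, 0.036, 0.003], [0.036, 0.999, -0.002], [-0.003, -0.002, -1.0]]
ft_force: [0.3, 0.2, 1.1]
gripper_width: 0.633
grasp_force: 0.0
```

```bash
python3 -m pendant '[[0.1,0,0,-0.002,0,0,0],[0.1,0,0,-0.003,0,0,0],[0,0,0,-0.003,0,0,0],[-1,0,0,-0.003,0,0,0],[-1,0,0,-0.003,0,0,0],[-1,0,0,-0.003,0,0,0],[-1,0,0,-0.003,0,0,0]]' 20
python3 -m pendant '[[-1,0,0,0,0,0,0],[-1,0,0,0.01,0,0,0],[-1,0,0,0.04,0,0,0],[-1,0,0,0.08,0,0,0],[-1,0,0,0.12,0,0,0],[-1,0,0,0.14,0,0,0],[-1,0,0,0.14,0,0,0]]' 20
```

```text
time: 54.78
tool_pos: [0.4111, -0.3648, 0.0279]
tool_rot: [[-0.999, 0.037, 0.002], [0.037, 0.999, -0.001], [-0.002, -0.001, -1.0]]
ft_force: [0.3, -0.5, 3.5]
gripper_width: 0.473
grasp_force: 20.0
time: 55.65
tool_pos: [0.4117, -0.3645, 0.1691]
tool_rot: [[-0.999, 0.037, 0.004], [0.037, 0.999, -0.002], [-0.004, -0.001, -1.0]]
ft_force: [-0.9, 0.7, -0.9]
gripper_width: 0.472
grasp_force: 20.0
```

```bash
python3 -m pendant '[[-1,0.01,0.03,0.005,0,0,-1],[-1,0.03,0.08,0.005,0,0,-3],[-1,0.05,0.13,0.005,0,0,-5],[-1,0.07,0.19,0.005,0,0,-6.7],[-1,0.085,0.25,0.005,0,0,-6.7],[-1,0.089,0.284,0.005,0,0,-6.7],[-1,0.089,0.284,0.005,0,0,-6.7],[-1,0.089,0.284,0.005,0,0,-6.7]]'
python3 -m pendant '[[-1,0,0,-0.01,0,0,0],[-1,0,0,-0.03,0,0,0],[-1,0,0,-0.045,0,0,0],[-1,0,0,-0.05,0,0,0],[-1,0,0,-0.05,0,0,0]]'
```

```text
time: 56.65
tool_pos: [0.4992, -0.0816, 0.1719]
tool_rot: [[-0.988, 0.155, -0.001], [0.155, 0.988, -0.001], [0.001, -0.001, -1.0]]
ft_force: [-0.0, -0.9, -0.3]
gripper_width: 0.471
grasp_force: 20.0
time: 57.28
tool_pos: [0.4999, -0.0808, 0.1223]
tool_rot: [[-0.988, 0.154, 0.0], [0.154, 0.988, -0.0], [-0.0, -0.0, -1.0]]
ft_force: [-0.5, -1.2, -0.2]
gripper_width: 0.476
grasp_force: 20.0
```

```bash
python3 -m pendant '[[-1,0.0006,0,-0.01,0,0,0],[-1,0.0006,0,-0.025,0,0,0],[-1,0.0006,0,-0.032,0,0,0],[-1,0.0006,0,-0.034,0,0,0],[-1,0.0006,0,-0.034,0,0,0]]'
python3 -m pendant '[[-1,0,0,-0.002,0,0,0],[-1,0,0,-0.004,0,0,0],[-1,0,0,-0.0055,0,0,0],[-1,0,0,-0.0055,0,0,0]]'
```

```text
time: 57.9
tool_pos: [0.5007, -0.0805, 0.0885]
tool_rot: [[-0.988, 0.153, 0.001], [0.153, 0.988, -0.0], [-0.001, -0.0, -1.0]]
ft_force: [-0.7, 0.7, 0.2]
gripper_width: 0.47
grasp_force: 20.0
time: 58.4
tool_pos: [0.5006, -0.0804, 0.0831]
tool_rot: [[-0.988, 0.153, 0.001], [0.153, 0.988, -0.0], [-0.001, -0.0, -1.0]]
ft_force: [-0.5, -0.4, -0.8]
gripper_width: 0.472
grasp_force: 20.0
```

```bash
python3 -m pendant '[[0.1,0,0,-0.0003,0,0,0],[0.3,0,0,-0.0003,0,0,0],[0.3,0,0,0.001,0,0,0],[0.3,0,0,0.03,0,0,0],[0.3,0,0,0.08,0,0,0],[0.5,0,0,0.14,0,0,0],[1,0,0,0.18,0,0,0],[1,0,0,0.196,0,0,0]]'
python3 -m pendant '[[1,0,0,0,0,0,0],[1,0,0,0,0,0,0]]'
python3 look.py cap .066 .001 110
python3 -m pendant '[[1,-0.02,-0.05,0,0,0,0],[1,-0.04,-0.11,0,0,0,0],[1,-0.04,-0.17,0,0,0,0],[1,-0.04,-0.23,0,0,0,0],[1,-0.04,-0.28,0,0,0,0],[1,-0.04,-0.3,0,0,0,0],[1,-0.04,-0.3,0,0,0,0]]'
python3 - <<'E'
from h import *
for n in('top','side'):snap(n,n+'9.png')
a=cv2.imread('pics/top9.png')[180:250,330:400];b=cv2.imread('pics/side9.png')[150:220,300:370];w=cv2.imread('pics/last.png')[140:240,270:380]
c=cv2.imread('pics/side9.png')[130:350,230:450]
cv2.imwrite('pics/c9.png',np.vstack([np.hstack([cv2.resize(k,(380,290),interpolation=3) for k in x]) for x in((a,b),(w,c))]))
E
```

```text
time: 59.4
tool_pos: [0.5015, -0.0808, 0.2821]
tool_rot: [[-0.988, 0.154, 0.006], [0.154, 0.988, -0.001], [-0.006, 0.0, -1.0]]
ft_force: [-0.0, -0.4, -0.5]
gripper_width: 0.918
grasp_force: 0.0
time: 59.65
tool_pos: [0.5, -0.0802, 0.2782]
tool_rot: [[-0.988, 0.153, -0.001], [0.153, 0.988, 0.0], [0.001, -0.0, -1.0]]
ft_force: [-0.3, 0.2, -0.4]
gripper_width: 0.998
grasp_force: 0.0
tcp [ 0.5    -0.0802  0.2782] yaw -8.823689415703337
[([322, 184, 42, 73], 0.95), ([450, 200, 9, 28], 0.26)]
3253 (302, 150, 43, 78)
part [ 0.5232 -0.0824] -9.327066415961756 rms 4.346810989614278 12.032546501906761
grip [ 0.5044 -0.0793] shift [0.0045 0.0009] turn -0.5033770002584199 tool-frame along,across 0.004284908605469441 0.0015455851414243346
time: 60.62
tool_pos: [0.4601, -0.3808, 0.2781]
tool_rot: [[-0.988, 0.155, -0.001], [0.155, 0.988, 0.001], [0.001, 0.001, -1.0]]
ft_force: [0.9, 0.7, -0.2]
gripper_width: 1.0
grasp_force: 0.0
```

View pics/c9.png

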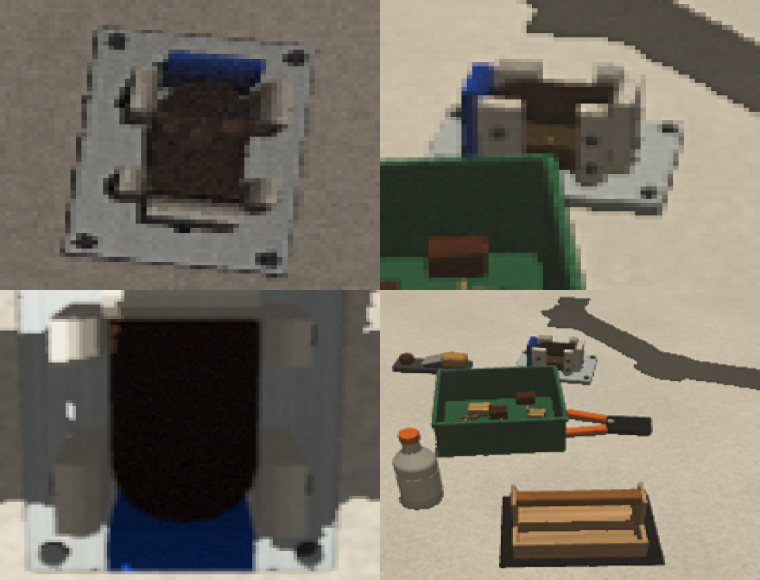

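The views show the stack flat in the pocket, dark base, pale laminations and black cap, with the noses at the blue wall. The offcuts are in the bin, the empty tote is on its mat, and the other tools are untouched.

```bash
python3 -c "
from station import manip
print(manip.hand_in())"
```

```text
the job is handed in; nothing more can be done
None
```

I handed the job in at about 61 s: all 4 offcuts are in the bin, the empty tote is on its mat, and the base, 3 laminations and cap are stacked flat in the pocket with noses to the blue wall; the plane, glue bottle and clamp were not touched, and the judge's result was not shown.

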